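# Sort the bench after a staining session

### The arm

A 6-joint arm with a two-finger parallel gripper is mounted at the origin on a cart in front of the work surface, level with it; the furniture and walls round the work are solid. World frame = base frame: x ahead of the robot, y to its left, z up, the work surface at z = 0. Lengths are in m, angles in rad, forces in N, time in s.
With the tool pointing down it reaches from about 0.35 to 0.975 m from the base axis. Payload 4.9 kg.
Tool frame: the origin (TCP) lies midway between the tips of the shut fingers; the grasp point (between the pads) lies manip.grip_depth behind it (manip.grip_depth is the distance from the TCP to the grasp point, in m); z points along the fingers, x is the direction in which the jaws open and shut, and the axes are right-handed (so a half turn about z gives the same grasp; the last joint's range is limited). The gripper opens to 85 mm and grips with 20 to 120 N. Pads are 22 mm wide; open, the fingers measure 114 mm over their backs; the gripper's body (76 mm by 85 mm) begins 54 mm behind the grasp point. The pads swing forward as they close: fully open they stand 13 mm farther back than shut.
Start: joints at [-1.461, 0.053, 1.613, -0, 1.476, -0.119], TCP at [0.142, -0.609, 0.195] pointing down, gripper open.
Joint ranges: [-3.01, 3.01], [-1.01, 2.22], [0.06, 2.58], [-1.02, 4.17], [0.09, 2.62], [-3.14, 3.14]. Speed limits (rad/s): [2.57, 2.57, 3.14, 3.14, 3.14, 3.14].

### API

Orientations are given as a unit quaternion [w, x, y, z].
In Python, from plant import state, grab_frame, ticket, manip gives the robot as it stands.
- The arm moves only by the tool carry_out, never from a script. Its argument "moves" is a list that holds one entry, the list of rows, each a list of 7 numbers: the turn, a rotation vector about the tool's x, y, z each as a share of 5 degrees, from -1 to 1, then the shift along the tool's x, y, z each as a share of 0.04 m, from -1 to 1, then the gripper command: -1 is shut, 1 is fully open, values between are in proportion. A call has 1 to 8 rows; each row shifts and turns the commanded pose from where the row before left it, along the tool's axes as they then stand; what a row does not reach is not made up. A row lasts 1/12 s, in which the tool goes at most 41.7 mm and 7.16 degrees, less where a joint would pass 70% of its speed; a pose out of reach is approached as far as the arm can. A call with a number of a shift or a turn outside -1 to 1 is refused whole. A call with a gripper value outside its range is refused whole. The fingers move at their own pace and stop on an object; the grip force is fixed at half the most. Time passes only in rows, so rows that do not move let the fingers close. It gives the time, the measured TCP pose, the force and the opening at its end, in the units of the state.
- state(): the state, without advancing time (a new reading comes with each control period).
- grab_frame(name): name is "side" or "top" or "wrist"; returns a dict with "frame" (384x512x3 uint8, red, green, blue), "z_map" (384x512 float32, m along the optical axis (not along the pixel's ray), 0 where there is no reading), "K" (3x3 intrinsics, pixels), "world_from_camera" (4x4, takes a point from camera to world coordinates); the wrist camera has in their place "hand_eye" (4x4, takes a point from camera to tool coordinates, whose origin is the TCP and whose axes are the tool frame's). Camera axes: x right, y down, z forward; pixel columns grow to the right and rows downward; lengths in m; the calibration is good to about 2 mm. The wrist camera is an equidistant fisheye: a pixel r from the principal point sees the ray r / f radians off the axis. A picture is of the moment at which its call begins: read the wrist's pose just before it.
- ticket.job_done(): hands the job in, once; it reports no verdict.
The state is a dict: "time": time; "joint_pos": joint angles; "joint_vel": joint speeds; "joint_efforts": joint torques, N m; "tool_pos": TCP position; "tool_rot": TCP orientation; "contact_force": force on the tool from outside, world axes, zero at the start; "ft_torque": the same for the moment, N m; "gripper_width": opening from 0.0 (shut) to 1.0 (fully open).
Only numpy, scipy, OpenCV 4.12 (cv2) and the standard library are available. Lean on these libraries where they do the work, as an engineer would, in place of code of your own. Each camera call takes 0.05 s, during which the arm holds its last target.

### The job

Sort the five loose things on the bench into their holders: stand the large amber bottle in the wide square holder and the small white bottle in the narrow square holder, lay the steel tweezers and the black marker lengthwise in the long tray, one in each lane (either way round), and lay the white screw cap, still open side down, in the round dish. Keep both bottles upright all the time, and leave the countdown timer where it lies.

Things in the scene. Friction and masses are not known exactly. Their poses are not given: they have to be found in the camera images.
- large_bottle: Large amber reagent bottle with a black screw cap, upright, 54 mm diameter, 95 mm tall, about 0.11 kg. The body is straight up to about 65 mm, then narrows to a cap of 35 mm diameter (height 79 to 95 mm); grasp it round the body at a height of about 55 mm. Origin: centre of its underside, z up. 
- small_bottle: Small white reagent bottle with a red screw cap, upright, 26 mm diameter, 73 mm tall, about 35 g. Body 26 mm in diameter up to 58 mm, cap 20 mm in diameter above it; can be grasped round the body at a height of about 45 mm. Origin: centre of its underside, z up. 
- screw_cap: Loose white screw cap lying open side down, 36 mm diameter, 14 mm high, solid to the touch, about 15 g. Origin: centre of its underside, z up. 
- tweezers: Steel forceps lying flat, 122 mm long along their own y axis, 14 mm wide along their x axis, 8 mm high, about 22 g. Grasp across the 14 mm width at the middle. Origin: middle of the length, on the underside, z up.
- marker: Capped felt marker with grey barrel and black cap, lying flat; it does not roll. 139 mm long along its own y axis, 13 mm wide along its x axis, 14 mm high, about 18 g. Only the stretch from y = -21 to y = +64 mm can be gripped (solid); grasp across the width between y = 0 and y = 25 mm. Origin: middle of the length, on the underside, z up.
- wide_holder: Wide square bottle holder of white plastic with a thin black rubber pad on its floor, fixed to the bench: an open square box 80 x 80 mm outside, 72 x 72 mm inside, walls 4 mm thick and 20 mm high, floor 4 mm thick. Place of the large bottle. Origin: centre of its underside; sides along its x and y axes.
- narrow_holder: Narrow square bottle holder of white plastic with a thin black rubber pad on its floor, fixed to the bench: an open square box 52 x 52 mm outside, 44 x 44 mm inside, walls 4 mm thick and 20 mm high, floor 4 mm thick. Place of the small bottle. Origin: centre of its underside; sides along its x and y axes.
- round_dish: Shallow round steel dish, fixed to the bench: 110 mm outer diameter at the rim, about 92 mm inner diameter at the floor, 14 mm high, floor 4 mm thick. Place of the screw cap. Origin: centre of its underside.
- long_tray: Shallow oblong steel tray, fixed to the bench: 188 mm long along its own x axis, 144 mm wide along its y axis, walls 4 mm thick and 14 mm high, floor 4 mm thick. A rib 6 mm wide, standing 6 mm above the floor, runs lengthwise down the middle and leaves two lanes, each 180 mm long and 65 mm wide, centred at y = +35.5 and y = -35.5 mm. One lane takes the tweezers, the other the marker. Origin: centre of its underside.
- timer: Bystander, not to be disturbed: a small white countdown timer with three keys lying loose on the bench, 62 x 66 x 18 mm. Origin: centre of its underside, z up. 
Things that resemble listed ones, but are neither listed nor needed, are in the scene too. What is shaped like the screw_cap but blue or yellow is not meant.

How it is judged:
At the end, for the whole second after the job is handed in: Bottles upright on their holders' floors (within 16 mm of centre); cap flat, open side down, on the dish floor (34 mm); tweezers and marker flat on the tray floor, one per lane, lengthwise (0.35 rad, middles within 22 mm); all at rest; timer moved under 20 mm (horizontal distance between large_bottle and wide_holder below 0.016 m and z of large_bottle in the frame of wide_holder between 0 and 0.01 m and angle between each of large_bottle, small_bottle, screw_cap's own z axis and vertical below 0.15 rad and linear speed of each of large_bottle, small_bottle, screw_cap, tweezers, marker below 0.02 m/s and angular speed of each of large_bottle, small_bottle, screw_cap, tweezers, marker below 0.2 rad/s and horizontal distance between small_bottle and narrow_holder below 0.016 m and z of small_bottle in the frame of narrow_holder between 0 and 0.01 m and horizontal distance between screw_cap and round_dish below 0.034 m and z of screw_cap in the frame of round_dish between 0 and 0.01 m and x of tweezers in the frame of long_tray between -0.022 and 0.022 m and z of tweezers in the frame of long_tray between 0 and 0.009 m and angle between the y axis of each of tweezers, marker and the x axis of long_tray, either way round below 0.35 rad and angle between each of tweezers, marker's own z axis and vertical below 0.2 rad and x of marker in the frame of long_tray between -0.022 and 0.022 m and z of marker in the frame of long_tray between 0 and 0.009 m and ((y of tweezers in the frame of long_tray between 0.006 and 0.066 m and y of marker in the frame of long_tray between -0.066 and -0.006 m) or (y of tweezers in the frame of long_tray between -0.066 and -0.006 m and y of marker in the frame of long_tray between 0.006 and 0.066 m)) and distance of timer from where it was at the start of the episode below 0.02 m); the robot touches nothing.
It fails at once if the large bottle is tipped by more than about 35 degrees (angle between large_bottle's own z axis and vertical above 0.6 rad).
It fails at once if the small bottle is tipped by more than about 35 degrees (angle between small_bottle's own z axis and vertical above 0.6 rad).
It fails at once if the timer is shifted by more than 20 mm (distance of timer from where it was at the start of the episode above 0.02 m).
It also fails if it takes over 128 s, if anything falls off the work surface, if the arm or the gripper's body presses on something with over 40 N, if the wrist force passes 120 N, or if a joint passes its speed limit or range.

## Working session

There is one attempt and no reset: what is moved stays moved. The work goes in short steps, Python scripts to look and compute and a tool call to move; the robot and the scene stay as the last step left them, time stands still between calls to the robot, and variables do not carry over. Pictures are saved under pics/ and viewed, and the job is handed in when it is done.

Besides the shell and the picture viewer there is one more tool, called after "Request:" by a JSON object that holds its "api" and its "payload". carry_out: Moves the arm, as the interface text tells. Shift numbers are shares of 0.04 m and turn numbers shares of 5 degrees, none past 1 either way. Its arguments: {"type":"object","properties":{"moves":{"type":"array"}},"required":["moves"]}

```bash
mkdir -p pics; ls
python3 - <<'E'
from plant import state, grab_frame, ticket, manip
import cv2,numpy as np
print(state()); print([ (k,getattr(manip,k)) for k in dir(manip) if k[0]!='_'])
for n in ["side","top","wrist"]:
    f=grab_frame(n); cv2.imwrite(f"pics/{n}0.png",f["frame"][:,:,::-1]); print(n,f["K"].tolist()); print({k:v.tolist() for k,v in f.items() if k in("world_from_camera","hand_eye")})
    np.savez(f"{n}0.npz",**f)
E
```

```text
pics
{'time': 0.0, 'joint_pos': array([-1.46098571e+00,  5.33458881e-02,  1.61429940e+00,  8.59156234e-06,
        1.47599509e+00, -1.19020039e-01]), 'joint_vel': array([-0.00134529, -0.00037715, -0.00077209,  0.00066772, -0.00054028,
       -0.00017179]), 'joint_efforts': array([ 1.40619370e-03, -3.93679941e+01, -3.70179319e+01,  1.13592301e-05,
        7.10420820e-03,  1.25872552e-05]), 'tool_pos': array([ 0.1416881 , -0.60801127,  0.19356667]), 'tool_rot': array([-7.30317987e-04,  7.83210295e-01, -6.21756050e-01, -7.17603337e-04]), 'contact_force': array([-0.01607659, -0.23155513,  0.33627112]), 'ft_torque': array([ 0.05881203, -0.00812286, -0.02641537]), 'gripper_width': 0.9977172809714357}
[('IKError', <class 'plant.IKError'>), ('grip_depth', 0.0187)]
side [[432.8814756618945, 0.0, 258.5802437138466], [0.0, 432.8814756618945, 198.01648145016657], [0.0, 0.0, 1.0]]
{'world_from_camera': [[0.9993567447328803, 0.00011943343888893521, -0.03586199231155677, 0.5642051870075364], [0.027620806695178603, -0.6403707842374069, 0.767569117234843, -0.8829956159633255], [-0.02287329872161116, 
[... 231 characters left out ...]
699204252064, -0.9966598375252871, 0.08121419616062102, 0.4225905943323227], [-0.9997473273087256, -0.006850693765853833, 0.021409099326839875, -0.04738015421361979], [-0.020781215869314577, -0.08137712368347307, -0.9964667103360743, 1.0972438828266504], [0.0, 0.0, 0.0, 1.0]]}
wrist [[297.3186396354542, 0.0, 257.39982499187266], [0.0, 297.3186396354542, 193.90214379683545], [0.0, 0.0, 1.0]]
{'hand_eye': [[0.9999998171932664, 0.00043510125040854375, -0.00041988133311810763, 7.929482492619044e-05], [-0.00030570185450097976, 0.9629265118220192, 0.2697636731968431, -0.06797434798859302], [0.0005216893790013161, -0.2697634955237252, 0.962926468803829, -0.17958063981516123], [0.0, 0.0, 0.0, 1.0]]}
```

View pics/side0.png

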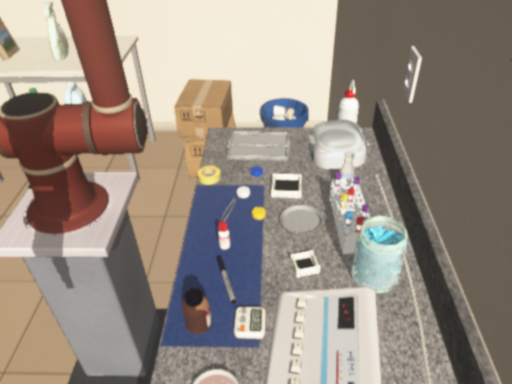

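View pics/top0.png

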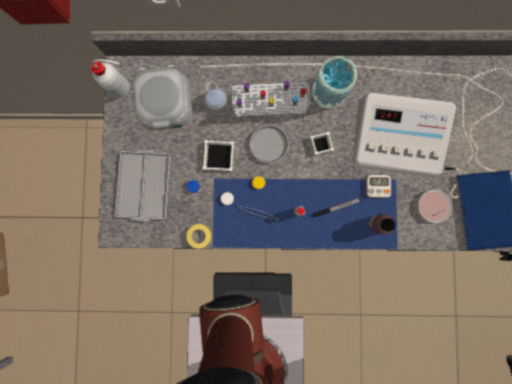

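View pics/wrist0.png

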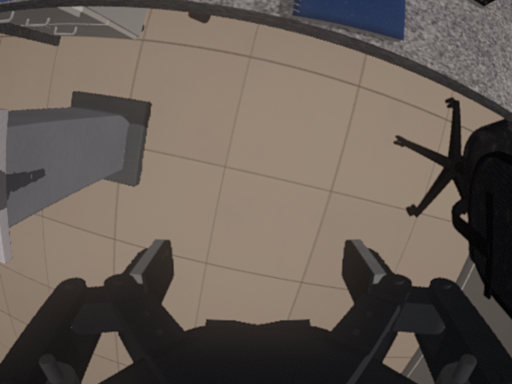

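The side and top views show the whole layout. In the top view: tray (142,185), wide holder (218,155), narrow holder (321,143), dish (267,143), white cap (227,199), tweezers (258,212), small bottle (300,211), marker (335,208), amber bottle (382,224), timer (379,186). Next I'll measure them.

```bash
cat > h.py <<'E'
import numpy as np,cv2
from scipy.spatial.transform import Rotation as R
def cloud(f):
    z=f["z_map"];K=f["K"];h,w=z.shape
    v,u=np.mgrid[0:h,0:w].astype(float)
    P=np.stack([(u-K[0,2])/K[0,0]*z,(v-K[1,2])/K[1,1]*z,z],-1)
    T=f["world_from_camera"]; W=P@T[:3,:3].T+T[:3,3]; W[z==0]=np.nan
    return W
def proj(f,p):
    T=np.linalg.inv(f["world_from_camera"]);c=T[:3,:3]@np.asarray(p)+T[:3,3];q=f["K"]@c;return q[:2]/q[2]
def pix_at(f,uv,zh):
    K=f["K"];T=f["world_from_camera"]
    d=T[:3,:3]@np.array([(uv[0]-K[0,2])/K[0,0],(uv[1]-K[1,2])/K[1,1],1]);o=T[:3,3]
    return o+d*(zh-o[2])/d[2]
def ortho(f,xr,yr,s,zh):
    # image: row = x decreasing, col = y decreasing
    ny=int((yr[1]-yr[0])/s);nx=int((xr[1]-xr[0])/s)
    X=xr[1]-np.arange(nx)*s;Y=yr[1]-np.arange(ny)*s
    Xg,Yg=np.meshgrid(X,Y,indexing='ij')
    P=np.stack([Xg,Yg,np.full_like(Xg,zh)],-1)
    T=np.linalg.inv(f["world_from_camera"]);c=P@T[:3,:3].T+T[:3,3]
    q=c@f["K"].T
    m=(q[...,:2]/q[...,2:]).astype(np.float32)
    return cv2.remap(f["frame"],m[...,0],m[...,1],cv2.INTER_CUBIC)
E
python3 - <<'E'
from h import *
for n in ["top","side"]:
    f=dict(np.load(f"{n}0.npz"));W=cloud(f)
    print(n,'bench z',np.nanmedian(W[...,2][(abs(W[...,2])<.03)]))
    o=ortho(f,(0.25,0.80),(-0.50,0.45),0.0012,0.0)
    cv2.imwrite(f"pics/o_{n}.png",o[:,:,::-1]);print(o.shape)
f=dict(np.load("top0.npz"));W=cloud(f)
for nm,uv in dict(tray=(142,185),wide=(218,155),nar=(321,143),dish=(267,143),cap=(227,199),tw=(258,212),sb=(300,211),mk=(335,208),lb=(382,224),tm=(379,186),mat=(250,235)).items():
    print(nm,W[uv[1],uv[0]].round(4))
E
```

```text
top bench z -0.00011424897434686443
(458, 791, 3)
side bench z -0.0005696586997268049
(458, 791, 3)
tray [0.511  0.2947 0.0096]
wide [0.5989 0.0816 0.0024]
nar [ 0.6344 -0.2109  0.0049]
dish [ 6.346e-01 -5.790e-02  3.000e-04]
cap [0.4731 0.0532 0.012 ]
tw [ 4.377e-01 -3.370e-02 -1.000e-04]
sb [ 0.4402 -0.1448  0.0737]
mk [ 0.4504 -0.2476  0.0121]
lb [ 0.4085 -0.3511  0.0961]
tm [ 0.5124 -0.3697  0.0134]
mat [ 0.3731 -0.0117 -0.0013]
```

View pics/o_top.png

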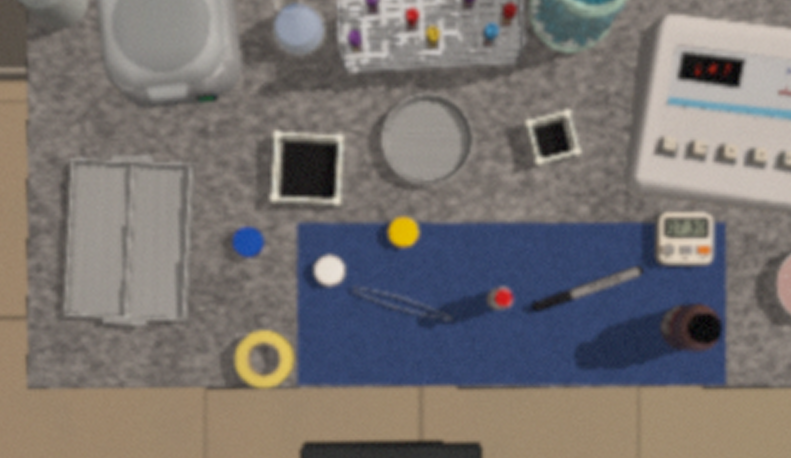

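View pics/o_side.png

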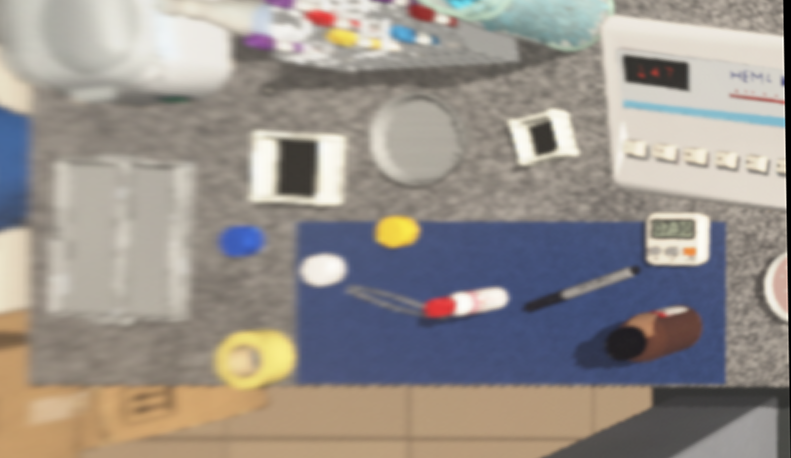

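Run:
```python
from h import *
F={n:dict(np.load(f"{n}0.npz")) for n in ["top","side"]}
C={n:cloud(f) for n,f in F.items()}
def sel(n,x0,x1,y0,y1,z0,z1):
    W=C[n];m=(W[...,0]>x0)&(W[...,0]<x1)&(W[...,1]>y0)&(W[...,1]<y1)&(W[...,2]>z0)&(W[...,2]<z1)
    return W[m],F[n]["frame"][m]
regs=dict(wide=(.54,.66,.02,.15,.012,.03),nar=(.59,.69,-.27,-.16,.012,.03),dish=(.56,.70,-.14,.02,.007,.03),cap=(.44,.50,.02,.09,.005,.03),
 tray=(.38,.65,.2,.42,.009,.03),sb=(.40,.48,-.2,-.12,.03,.09),sbcap=(.40,.48,-.2,-.12,.064,.09),mk=(.40,.50,-.35,-.17,.006,.03),tw=(.39,.47,-.11,.04,.0035,.02),lb=(.36,.45,-.41,-.30,.015,.06),lbcap=(.36,.45,-.41,-.30,.085,.11),timer=(.47,.57,-.43,-.32,.008,.03))
for k,r in regs.items():
  for n in F:
    P,c=sel(n,*r)
    if len(P)<5: print(k,n,len(P));continue
    (cx,cy),(w,h),a=cv2.minAreaRect(P[:,:2].astype(np.float32)*1000)
    print(k,n,len(P),'ctr',round(cx,1),round(cy,1),'size',round(w,1),round(h,1),'a',round(a,1),'mean',(P.mean(0)*1000).round(1),'zmax',(P[:,2].max()*1000).round(1))
```

```text
wide top 189 ctr 596.4 80.9 size 83.2 82.2 a 87.8 mean [596.9  81.4  18. ] zmax 24.2
wide side 192 ctr 598.4 77.2 size 86.2 83.3 a 88.0 mean [597.9  75.6  16.8] zmax 21.5
nar top 134 ctr 633.2 -210.2 size 55.8 54.9 a 13.9 mean [ 632.6 -209.7   18. ] zmax 22.7
nar side 227 ctr 634.0 -212.5 size 55.4 58.0 a 14.1 mean [ 633.8 -213.6   16.8] zmax 21.6
dish top 228 ctr 631.1 -62.0 size 106.3 104.8 a 0.4 mean [637.4 -63.   11. ] zmax 18.0
dish side 222 ctr 632.4 -64.0 size 108.9 109.0 a 28.8 mean [633.5 -57.3  10.8] zmax 15.4
cap top 134 ctr 474.9 55.2 size 67.7 39.9 a 24.0 mean [475.6  54.8  12.5] zmax 17.8
cap side 105 ctr 475.7 43.4 size 56.2 33.7 a 74.6 mean [477.7  49.1  11.3] zmax 16.0
tray top 517 ctr 511.9 293.3 size 146.3 200.0 a 87.5 mean [511.8 294.5  12.3] zmax 18.5
tray side 280 ctr 512.7 291.7 size 150.1 198.9 a 87.5 mean [512.2 286.6  11.6] zmax 15.7
sb top 79 ctr 442.1 -145.0 size 24.2 23.8 a 46.7 mean [ 441.6 -144.1   62.2] zmax 76.1
sb side 169 ctr 443.2 -151.1 size 22.8 23.2 a 52.3 mean [ 443.8 -153.9   54.4] zmax 74.8
sbcap top 47 ctr 441.7 -146.4 size 18.3 18.4 a 89.5 
[... 316 characters left out ...]
 ctr 429.3 -35.2 size 78.3 149.1 a 0.5 mean [434.2 -31.    5.2] zmax 11.0
tw side 54 ctr 449.2 -26.6 size 137.0 32.8 a 76.2 mean [441.2 -25.8   5.6] zmax 14.0
lb top 87 ctr 409.7 -349.5 size 21.7 52.2 a 84.3 mean [ 409.1 -345.8   37.1] zmax 58.0
lb side 371 ctr 412.9 -383.0 size 53.6 25.7 a 16.6 mean [ 414.3 -388.4   38.3] zmax 60.0
lbcap top 152 ctr 408.6 -366.3 size 30.6 33.0 a 0.8 mean [ 408.5 -365.8   93.9] zmax 98.0
lbcap side 240 ctr 408.8 -369.0 size 32.2 33.5 a 57.8 mean [ 409.3 -370.7   93. ] zmax 96.5
timer top 686 ctr 527.4 -375.8 size 85.7 108.3 a 0.5 mean [ 525.6 -371.5   15.9] zmax 28.6
timer side 1051 ctr 526.7 -377.2 size 86.5 107.9 a 1.9 mean [ 523.8 -376.8   15.7] zmax 27.6
```

Measurements agree with the given sizes, and the two cameras agree within 2–4 mm. Next is a planner helper that turns a target pose into rows.

```bash
cat > p.py <<'E'
import sys,numpy as np
from plant import state
from scipy.spatial.transform import Rotation as R
def pose():
    s=state();q=s["tool_rot"];return s,R.from_quat([q[1],q[2],q[3],q[0]]),s["tool_pos"]
def plan(tx,ty,tz,yaw=None,n=None):
    s,r,p=pose();M=r.as_matrix()
    y0=np.degrees(np.arctan2(M[1,0],M[0,0]))
    if yaw is None: dy=0.;yaw=y0;level=False
    else: dy=(yaw-y0+180)%360-180
    t=np.array([tx,ty,tz])-p
    m=max(int(np.ceil(max(np.linalg.norm(t)/.036,abs(dy)/4.8))),1); m=n or m
    # target rot: straight down with given yaw
    c,si=np.cos(np.radians(y0+dy)),np.sin(np.radians(y0+dy))
    Rt=R.from_matrix(np.array([[c,si,0],[si,-c,0],[0,0,-1.]]))
    d=(r.inv()*Rt).as_rotvec()
    print("t",round(s["time"],2),"pos",p.round(4),"yaw",round(y0,1),"tilt",np.degrees(np.arccos(-M[2,2])).round(2),"f",s["contact_force"].round(1),"w",round(s["gripper_width"],3),"q",s["joint_pos"].round(2))
    print(m,"rows; turn/row",(np.degrees(d)/5/m).round(2))
    cur=r
    for i in range(m):
        v=cur.inv().apply(t/m)/.04
        print((v).round(2).tolist())
        cur=cur*R.from_rotvec(d/m)
if __name__=="__main__":
    a=[float(v) for v in sys.argv[1:]];plan(*a[:4])
E
python3 p.py .4088 -.3675 .20 -90
```

```text
t 0.15 pos [ 0.1417 -0.6082  0.1938] yaw -76.9 tilt 0.09 f [0.3 0.6 0.3] w 0.995 q [-1.46  0.05  1.61  0.    1.48 -0.12]
10 rows; turn/row [-0.    0.    0.26]
[-0.43, -0.79, -0.01]
[-0.45, -0.78, -0.01]
[-0.47, -0.77, -0.01]
[-0.49, -0.76, -0.01]
[-0.5, -0.74, -0.01]
[-0.52, -0.73, -0.01]
[-0.54, -0.72, -0.02]
[-0.55, -0.71, -0.02]
[-0.57, -0.69, -0.02]
[-0.59, -0.68, -0.02]
```

Request:
{"api": "carry_out", "payload": {"moves": [[[0, 0, 0.26, -0.43, -0.79, 0, 1], [0, 0, 0.26, -0.45, -0.78, 0, 1], [0, 0, 0.26, -0.47, -0.77, 0, 1], [0, 0, 0.26, -0.49, -0.76, 0, 1], [0, 0, 0.26, -0.5, -0.74, 0, 1], [0, 0, 0.26, -0.52, -0.73, 0, 1], [0, 0, 0.26, -0.54, -0.72, 0, 1], [0, 0, 0.26, -0.55, -0.71, 0, 1]]]}}

```text
time: 0.82
tool_pos: [0.3568, -0.4149, 0.1945]
tool_rot: [-0.0, 0.723, -0.691, -0.0]
contact_force: [0.9, -0.4, 0.6]
gripper_width: 1.0
```

```bash
python3 p.py .4088 -.3675 .20 -90
```

```text
t 0.82 pos [ 0.3568 -0.4149  0.1945] yaw -87.4 tilt 0.02 f [ 0.9 -0.4  0.6] w 1.0 q [-1.   -0.13  1.79  0.    1.48  0.53]
2 rows; turn/row [0.   0.   0.26]
[-0.56, -0.68, -0.07]
[-0.58, -0.66, -0.07]
```

Request:
{"api": "carry_out", "payload": {"moves": [[[0, 0, 0.26, -0.56, -0.68, -0.07, 1], [0, 0, 0.26, -0.58, -0.66, -0.07, 1], [0, 0, 0, 0, 0, 0, 1]]]}}

```text
time: 1.07
tool_pos: [0.4113, -0.3651, 0.2007]
tool_rot: [-0.001, 0.71, -0.705, 0.0]
contact_force: [1.3, -0.0, -0.2]
gripper_width: 1.001
```

```bash
cat >> h.py <<'E'
def wcloud(f,r,p):
    z=f["z_map"];K=f["K"];h,w=z.shape
    v,u=np.mgrid[0:h,0:w].astype(float)
    a=(u-K[0,2])/K[0,0];b=(v-K[1,2])/K[1,1];th=np.hypot(a,b)+1e-9
    s=np.tan(th)/th
    P=np.stack([a*s*z,b*s*z,z],-1);H=f["hand_eye"]
    P=P@H[:3,:3].T+H[:3,3];W=r.apply(P.reshape(-1,3)).reshape(P.shape)+p;W[z==0]=np.nan
    return W
def wortho(f,r,p,xr,yr,s,zh):
    ny=int((yr[1]-yr[0])/s);nx=int((xr[1]-xr[0])/s)
    Xg,Yg=np.meshgrid(xr[1]-np.arange(nx)*s,yr[1]-np.arange(ny)*s,indexing='ij')
    P=np.stack([Xg,Yg,np.full_like(Xg,zh)],-1).reshape(-1,3)
    H=np.linalg.inv(f["hand_eye"]);c=r.inv().apply(P-p)@H[:3,:3].T+H[:3,3]
    th=np.arctan2(np.hypot(c[:,0],c[:,1]),c[:,2]);n=np.hypot(c[:,0],c[:,1])+1e-9
    K=f["K"];u=K[0,2]+K[0,0]*th*c[:,0]/n;v=K[1,2]+K[1,1]*th*c[:,1]/n
    return cv2.remap(f["frame"],u.reshape(nx,ny).astype(np.float32),v.reshape(nx,ny).astype(np.float32),cv2.INTER_CUBIC)
E
python3 - <<'E'
from h import *
from p import pose
from plant import grab_frame
s,r,p=pose();f=grab_frame("wrist");cv2.imwrite("pics/w1.png",f["frame"][:,:,::-1])
print(s["time"],p,s["contact_force"],r.as_matrix().round(3).tolist())
W=wcloud(f,r,p)
def sel(x0,x1,y0,y1,z0,z1):
    m=(W[...,0]>x0)&(W[...,0]<x1)&(W[...,1]>y0)&(W[...,1]<y1)&(W[...,2]>z0)&(W[...,2]<z1)
    return W[m]
print('z bench',np.nanmedian(W[...,2][abs(W[...,2])<.02]))
for k,g in dict(lbcap=(.36,.45,-.42,-.32,.085,.11),lbbody=(.36,.45,-.42,-.32,.015,.06)).items():
    P=sel(*g)
    if len(P)>5:print(k,len(P),[np.round(v,4) for v in cv2.minAreaRect(P[:,:2].astype(np.float32)*1000)],P.mean(0).round(4))
o=wortho(f,r,p,(.35,.60),(-.5,-.1),.0008,.007);cv2.imwrite("pics/wo1.png",o[:,:,::-1])
E
```

```text
1.0667 [ 0.41134321 -0.36513612  0.20074939] [ 1.28130418 -0.00555754 -0.24398384] [[0.007, -1.0, 0.002], [-1.0, -0.007, 0.001], [-0.001, -0.002, -1.0]]
z bench 0.0012883813389324705
lbcap 953 [array([ 409.4096, -366.622 ]), array([33.8176, 34.2621]), np.float64(37.1)] [ 0.4102 -0.3669  0.0951]
lbbody 176 [array([ 427.8064, -367.6686]), array([48.6286, 15.2407]), np.float64(87.8674)] [ 0.4318 -0.3669  0.0387]
```

View pics/w1.png

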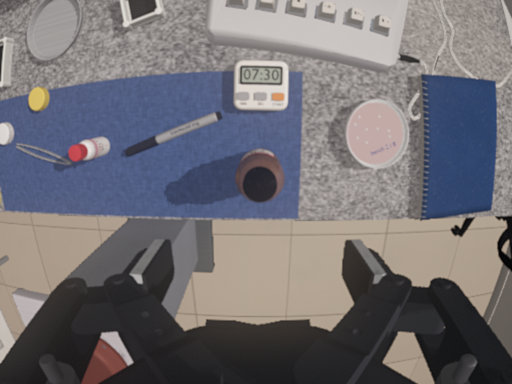

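View pics/wo1.png

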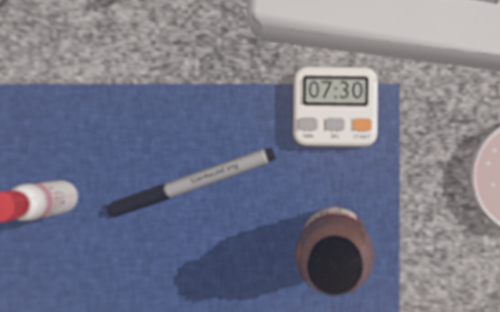

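The picture shows the amber bottle centred at (260,180), and the marker with its cap at (130,150) and barrel end at (218,115), clear of the timer. The bottle measures (0.409,-0.367). I'll descend on it now.

Request:
{"api": "carry_out", "payload": {"moves": [[[0, 0, 0, 0.04, 0.05, 0.8, 1], [0, 0, 0, 0, 0, 0.8, 1], [0, 0, 0, 0, 0, 0.8, 1], [0, 0, 0, 0, 0, 0.8, 1], [0, 0, 0, 0, 0, 0.6, 1], [0, 0, 0, 0, 0, 0.38, 1], [0, 0, 0, 0, 0, 0, 1]]]}}

```text
time: 1.7
tool_pos: [0.4023, -0.3683, 0.0281]
tool_rot: [-0.0, 0.707, -0.707, -0.005]
contact_force: [-0.6, 1.0, -0.8]
gripper_width: 0.998
```

```bash
python3 p.py .4094 -.3667 .033 -90
```

```text
t 1.7 pos [ 0.4023 -0.3683  0.0281] yaw -90.0 tilt 0.53 f [-0.6  1.  -0.8] w 0.998 q [-0.88  0.04  1.92 -0.    1.19  0.69]
1 rows; turn/row [0.07 0.08 0.01]
[-0.04, -0.18, -0.12]
```

Request:
{"api": "carry_out", "payload": {"moves": [[[0, 0, 0, 0, 0, 0, 1], [0, 0, 0, 0, 0, 0, 1]]]}}

```text
time: 1.87
tool_pos: [0.406, -0.3718, 0.0345]
tool_rot: [0.0, 0.708, -0.707, 0.001]
contact_force: [0.2, -0.0, 0.7]
gripper_width: 0.996
```

```bash
python3 p.py .4094 -.3667 .033 -90
```

```text
t 1.87 pos [ 0.406  -0.3718  0.0345] yaw -89.9 tilt 0.11 f [ 0.2 -0.   0.7] w 0.996 q [-0.88  0.03  1.92 -0.    1.19  0.69]
1 rows; turn/row [-0.01 -0.02  0.01]
[-0.13, -0.09, 0.04]
```

Request:
{"api": "carry_out", "payload": {"moves": [[[0, 0, 0, -0.12, -0.08, 0, 1], [0, 0, 0, 0, 0, 0, 1], [0, 0, 0, 0, 0, 0, -1], [0, 0, 0, 0, 0, 0, -1], [0, 0, 0, 0, 0, 0, -1], [0, 0, 0, 0, 0, 0, -1], [0, 0, 0, 0, 0, 0, -1], [0, 0, 0, 0, 0, 0, -1]]]}}

```text
time: 2.53
tool_pos: [0.4098, -0.3666, 0.0343]
tool_rot: [0.0, 0.708, -0.706, 0.001]
contact_force: [1.2, -1.1, 3.6]
gripper_width: 0.471
```

```bash
python3 p.py .4094 -.3667 .10 -90
```

```text
t 2.53 pos [ 0.4098 -0.3666  0.0343] yaw -89.9 tilt 0.15 f [ 1.2 -1.1  3.6] w 0.471 q [-0.87  0.03  1.92  0.    1.19  0.7 ]
2 rows; turn/row [-0.01 -0.01  0.01]
[0.0, 0.0, -0.82]
[0.0, 0.0, -0.82]
```

Request:
{"api": "carry_out", "payload": {"moves": [[[0, 0, 0, 0, 0, 0, -1], [0, 0, 0, 0, 0, 0, -1]]]}}

```text
time: 2.7
tool_pos: [0.4098, -0.3666, 0.0342]
tool_rot: [0.0, 0.708, -0.706, 0.001]
contact_force: [1.1, -1.4, 5.9]
gripper_width: 0.464
```

Run:
```python
from h import *
from p import pose
from plant import grab_frame
s,r,p=pose();print(p,s["gripper_width"],s["contact_force"])
f=grab_frame("side");i=f["frame"][260:380,130:300];cv2.imwrite("pics/s2.png",cv2.resize(i,None,fx=4,fy=4,interpolation=cv2.INTER_CUBIC)[:,:,::-1])
```

```text
[ 0.40976836 -0.36658614  0.03421604] 0.4638095522651967 [ 1.08162159 -1.38107889  5.92799091]
```

View pics/s2.png

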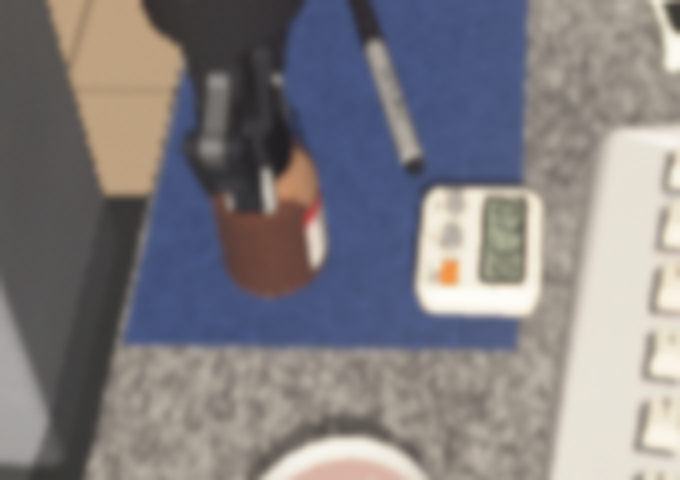

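Run:
```python
from h import *
from p import pose
from plant import grab_frame
s,r,p=pose()
f=grab_frame("wrist");cv2.imwrite("pics/w3.png",f["frame"][:,:,::-1])
W=wcloud(f,r,p)
T=r.inv().apply((W-p).reshape(-1,3)).reshape(W.shape)
for uv in [(150,270),(160,250),(200,250),(200,230),(210,220),(300,230),(310,220),(257,200),(257,170),(257,220),(257,240),(257,260),(257,280)]:
    print(uv,'world',W[uv[1],uv[0]].round(4),'tool',T[uv[1],uv[0]].round(4))
```

```text
(150, 270) world [ 0.3501 -0.2744  0.0012] tool [-0.0923  0.0596  0.0327]
(160, 250) world [ 0.3701 -0.2865  0.0014] tool [-0.0802  0.0395  0.0326]
(200, 250) world [ 0.4203 -0.3418  0.0995] tool [-0.0247 -0.0107 -0.0653]
(200, 230) world [ 0.389  -0.322   0.0017] tool [-0.0447  0.0207  0.0324]
(210, 220) world [ 0.3971 -0.3302  0.0007] tool [-0.0365  0.0126  0.0335]
(300, 230) world [ 0.4186 -0.3887  0.0723] tool [ 0.0222 -0.0089 -0.038 ]
(310, 220) world [ 0.3971 -0.4075  0.0005] tool [0.0408 0.0128 0.0337]
(257, 200) world [ 0.4341 -0.3664  0.0698] tool [-0.0001 -0.0244 -0.0355]
(257, 170) world [ 0.4363 -0.3664  0.0014] tool [-0.0002 -0.0265  0.0329]
(257, 220) world [ 0.4258 -0.3664  0.0764] tool [-0.0001 -0.0161 -0.0422]
(257, 240) world [ 0.4239 -0.3664  0.0961] tool [-0.     -0.0142 -0.0618]
(257, 260) world [ 0.4136 -0.3664  0.0953] tool [-0.     -0.004  -0.0611]
(257, 280) world [ 0.4028 -0.3665  0.0952] tool [-0.      0.0068 -0.061 ]
```

View pics/w3.png

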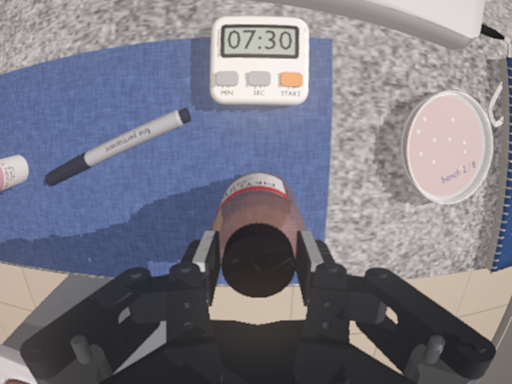

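Gripper reads 0.46, where a 54 mm body should read about 0.63, with a 6 N upward push. The pads seem to sit on the shoulder, so I'll reopen and regrasp lower.

Request:
{"api": "carry_out", "payload": {"moves": [[[0, 0, 0, 0, 0, 0, 1], [0, 0, 0, 0, 0, 0, 1], [0, 0, 0, 0, 0, 0, 1], [0, 0, 0, 0, 0, 0, 1], [0, 0, 0, 0, 0, 0.1, 1], [0, 0, 0, 0, 0, 0.08, 1], [0, 0, 0, 0, 0, 0, 1], [0, 0, 0, 0, 0, 0, 1]]]}}

```text
time: 3.47
tool_pos: [0.4086, -0.3653, 0.0253]
tool_rot: [-0.0, 0.708, -0.706, -0.001]
contact_force: [-0.6, -0.0, -0.1]
gripper_width: 0.997
```

Request:
{"api": "carry_out", "payload": {"moves": [[[0, 0, 0, 0, 0, 0, -1], [0, 0, 0, 0, 0, 0, -1], [0, 0, 0, 0, 0, 0, -1], [0, 0, 0, 0, 0, 0, -1], [0, 0, 0, 0, 0, 0, -1], [0, 0, 0, 0, 0, 0, -1], [0, 0, 0, 0, 0, 0, -1], [0, 0, 0, 0, 0, 0, -1]]]}}

```text
time: 4.13
tool_pos: [0.4095, -0.3665, 0.027]
tool_rot: [0.0, 0.708, -0.706, 0.001]
contact_force: [-1.2, -0.6, 5.3]
gripper_width: 0.543
```

```bash
python3 - <<'E'
from h import *
from p import pose
from plant import grab_frame
s,r,p=pose()
f=grab_frame("wrist");cv2.imwrite("pics/w4.png",cv2.resize(f["frame"][180:330,160:360],None,fx=3,fy=3)[:,:,::-1])
E
python3 p.py .4094 -.3667 .20 -90
```

```text
t 4.18 pos [ 0.4094 -0.3665  0.027 ] yaw -89.9 tilt 0.1 f [ 0.3 -1.   5.6] w 0.538 q [-0.87  0.04  1.92 -0.    1.18  0.7 ]
5 rows; turn/row [-0. -0.  0.]
[0.0, -0.0, -0.87]
[0.0, -0.0, -0.87]
[0.0, -0.0, -0.87]
[0.0, -0.0, -0.87]
[0.0, -0.0, -0.87]
```

View pics/w4.png

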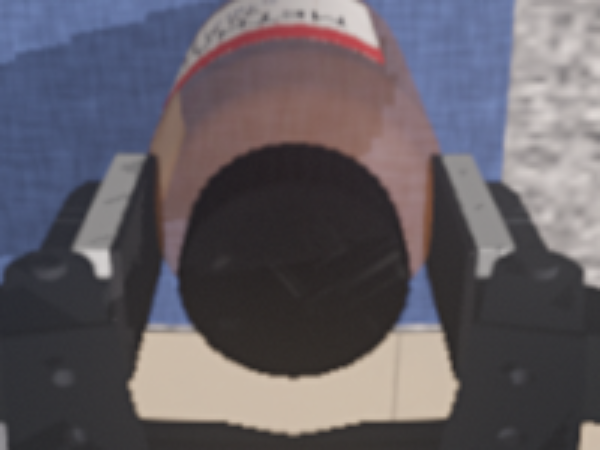

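Run:
```python
from h import *
from p import pose
from plant import grab_frame
s,r,p=pose()
f=grab_frame("wrist")
W=wcloud(f,r,p);T=r.inv().apply((W-p).reshape(-1,3)).reshape(W.shape)
for uvc in [(120,160),(118,180),(110,200),(105,220),(95,245),(140,160),(140,200),(145,230),(140,260),(155,200),(165,200),(445,160),(455,180),(470,200),(480,230),(440,200),(430,200)]:
    u,v=160+uvc[0]/3,180+uvc[1]/3
    print(uvc,'tool mm',(T[int(v),int(u)]*1000).round(1),'world z',(W[int(v),int(u),2]*1000).round(1))
m=(abs(T[...,1])<.02)&(abs(T[...,0])<.06)&(W[...,2]>.02)
# lowest finger points: outside |x|>.025
mm=m&(abs(T[...,0])>.0285);P=T[mm]*1000
print(P[np.argsort(-P[:,2])][:15].round(1))
```

```text
(120, 160) tool mm [-28.3 -10.4 -45.8] world z 72.7
(118, 180) tool mm [-27.1 -10.7 -54.8] world z 81.7
(110, 200) tool mm [-27.1 -11.  -61.8] world z 88.8
(105, 220) tool mm [-26.6 -10.2 -67.2] world z 94.1
(95, 245) tool mm [-26.8 -10.4 -74.8] world z 101.8
(140, 160) tool mm [-25.4 -10.1 -44.9] world z 71.9
(140, 200) tool mm [-23.  -10.1 -59.9] world z 86.8
(145, 230) tool mm [-23.   -3.4 -56.7] world z 83.6
(140, 260) tool mm [-23.1  -1.5 -62.9] world z 89.8
(155, 200) tool mm [-22.8  -4.2 -47.4] world z 74.4
(165, 200) tool mm [-20.8  -4.2 -47.4] world z 74.3
(445, 160) tool mm [ 25.2 -10.2 -45.1] world z 72.1
(455, 180) tool mm [ 25.3 -10.2 -53.5] world z 80.5
(470, 200) tool mm [ 26.4 -10.4 -60.6] world z 87.6
(480, 230) tool mm [ 26.3 -10.4 -70.3] world z 97.3
(440, 200) tool mm [ 23.2  -6.9 -53.1] world z 80.1
(430, 200) tool mm [ 22.8  -4.  -47.1] world z 74.1
[[ 29.4 -10.4 -44.4]
 [ 28.8 -10.6 -44.9]
 [-29.  -10.  -45. ]
 [ 29.7 -10.7 -45.1]
 [-28.9 -10.7 -45.2]
 [-29.4 -10.7 -45.2]
 [ 32.1  -6.4 -45.4]
 [ 29.7 -10.3 -45.6]
 [-34.2  -6.5 -46. ]
 [ 33.4  -6.7 -46.2]
 [ 29.5 -10.1 -46.3]
 [ 29.  -10.7 -46.3]
 [ 34.4  -6.8 -46.4]
 [-29.1 -10.7 -46.4]
 [ 33.9  -6.8 -46.5]]
```

Run:
```python
from h import *
from p import pose
from plant import grab_frame, manip
s,r,p=pose()
f=grab_frame("wrist")
W=wcloud(f,r,p);T=r.inv().apply((W-p).reshape(-1,3)).reshape(W.shape)
for u,v in [(257,325),(257,340),(257,360),(257,378),(220,340),(300,340)]:
    print((u,v),'tool mm',(T[v,u]*1000).round(1), f["z_map"][v,u])
print(manip.grip_depth)
# FK sanity: side camera view of gripper
g=grab_frame("side");C=cloud(g)
m=(C[...,2]>.05)&(C[...,2]<.35)&(abs(C[...,0]-p[0])<.08)&(abs(C[...,1]-p[1])<.12)
i=g["frame"][200:384,110:300];cv2.imwrite("pics/s4.png",cv2.resize(i,None,fx=4,fy=3.2)[:,:,::-1])
q=[proj(g,p+np.array([dx,0,dz])) for dx,dz in((0,0),(0,.05),(0,.1))];print(np.round(q))
i=np.argwhere(m);
dark=m&(g["frame"].max(-1)<70)
P=C[dark];print(len(P),P[np.argsort(P[:,2])][:20].round(3))
```

```text
(257, 325) tool mm [   0.    -9.7 -112.3] 0.080508
(257, 340) tool mm [ 1.000e-01 -1.050e+01 -1.196e+02] 0.07329486
(257, 360) tool mm [ 1.000e-01 -1.100e+01 -1.276e+02] 0.06541579
(257, 378) tool mm [ 1.00e-01 -1.02e+01 -1.33e+02] 0.060444966
(220, 340) tool mm [  -9.9  -10.3 -119.7] 0.07321533
(300, 340) tool mm [  11.6  -10.5 -120. ] 0.07292174
0.0187
[[197. 315.]
 [195. 300.]
 [191. 283.]]
1503 [[ 0.42  -0.339  0.069]
 [ 0.423 -0.349  0.072]
 [ 0.424 -0.352  0.072]
 [ 0.426 -0.352  0.073]
 [ 0.406 -0.401  0.075]
 [ 0.419 -0.343  0.077]
 [ 0.408 -0.402  0.077]
 [ 0.414 -0.403  0.078]
 [ 0.41  -0.403  0.079]
 [ 0.412 -0.404  0.08 ]
 [ 0.407 -0.403  0.081]
 [ 0.418 -0.344  0.082]
 [ 0.415 -0.342  0.082]
 [ 0.412 -0.403  0.082]
 [ 0.42  -0.345  0.083]
 [ 0.418 -0.343  0.084]
 [ 0.415 -0.405  0.085]
 [ 0.411 -0.405  0.085]
 [ 0.409 -0.405  0.085]
 [ 0.42  -0.342  0.085]]
```

View pics/s4.png

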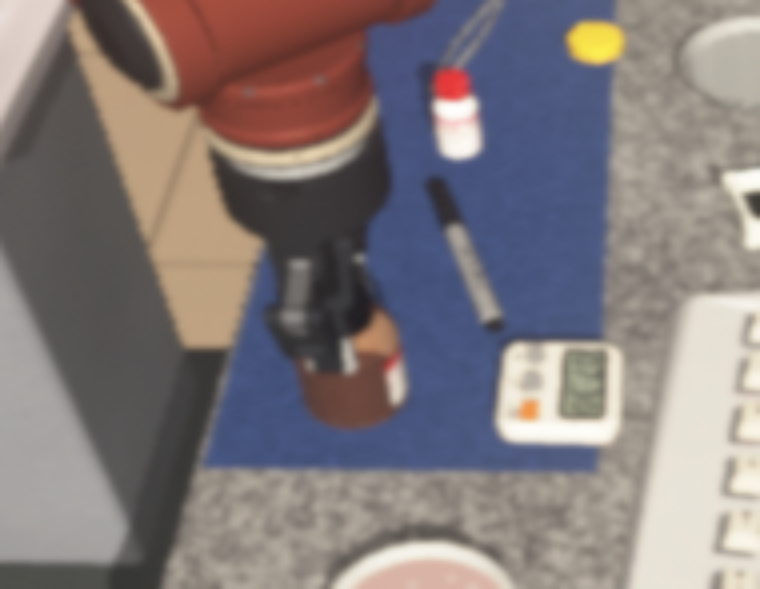

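Both the wrist and side depth put the real fingertips at z≈0.070 while the reported TCP is at z=0.027. So the real tips are about 38–44 mm behind the reported TCP. I'll allow for that from here on: open, go down 33 mm, regrasp.

Request:
{"api": "carry_out", "payload": {"moves": [[[0, 0, 0, 0, 0, 0, 1], [0, 0, 0, 0, 0, 0, 1], [0, 0, 0, 0, 0, 0, 1], [0, 0, 0, 0, 0, 0, 1], [0, 0, 0, 0, 0, 0.3, 1], [0, 0, 0, 0, 0, 0.3, 1], [0, 0, 0, 0, 0, 0.22, 1], [0, 0, 0, 0, 0, 0, 1]]]}}

```text
time: 5.0
tool_pos: [0.407, -0.3635, -0.0106]
tool_rot: [-0.0, 0.708, -0.706, -0.003]
contact_force: [-0.3, 0.6, -0.2]
gripper_width: 1.001
```

Request:
{"api": "carry_out", "payload": {"moves": [[[0, 0, 0, 0, 0, 0, 1], [0, 0, 0, 0, 0, 0, -1], [0, 0, 0, 0, 0, 0, -1], [0, 0, 0, 0, 0, 0, -1], [0, 0, 0, 0, 0, 0, -1], [0, 0, 0, 0, 0, 0, -1], [0, 0, 0, 0, 0, 0, -1], [0, 0, 0, 0, 0, 0, -1]]]}}

```text
time: 5.67
tool_pos: [0.4096, -0.3665, -0.0058]
tool_rot: [0.0, 0.708, -0.706, 0.001]
contact_force: [-0.0, -0.2, 5.6]
gripper_width: 0.61
```

```bash
python3 - <<'E'
from h import *
from p import pose
from plant import grab_frame, manip
s,r,p=pose()
f=grab_frame("wrist");cv2.imwrite("pics/w5.png",cv2.resize(f["frame"][140:384,120:400],None,fx=2,fy=2)[:,:,::-1])
W=wcloud(f,r,p);T=r.inv().apply((W-p).reshape(-1,3)).reshape(W.shape)
m=(abs(T[...,1])<.02)&(abs(T[...,0])<.06)&(W[...,2]>.02)
mm=m&(abs(T[...,0])>.0285);P=T[mm]*1000
print(P[np.argsort(-P[:,2])][:6].round(1))
E
python3 p.py .4094 -.3667 .20 -90
```

```text
[[ 30.2  -9.8 -43.2]
 [-30.9  -9.8 -43.2]
 [-28.8  -9.9 -43.3]
 [ 28.5 -10.1 -43.7]
 [ 31.6 -10.1 -43.8]
 [ 30.5 -10.3 -44.2]]
t 5.72 pos [ 0.4096 -0.3665 -0.0058] yaw -89.9 tilt 0.11 f [-0.9 -0.5  5.8] w 0.608 q [-0.87  0.09  1.94  0.    1.12  0.7 ]
6 rows; turn/row [-0. -0.  0.]
[0.0, -0.0, -0.86]
[0.0, 0.0, -0.86]
[0.0, 0.0, -0.86]
[0.0, 0.0, -0.86]
[0.0, 0.0, -0.86]
[0.0, 0.0, -0.86]
```

View pics/w5.png

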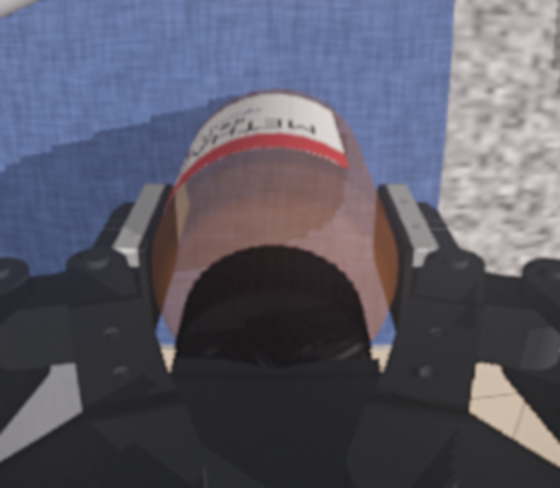

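Width 0.61, about 52 mm, so the pads are round the body now. Lifting.

Request:
{"api": "carry_out", "payload": {"moves": [[[0, 0, 0, 0, 0, -0.2, -1], [0, 0, 0, 0, 0, -0.5, -1], [0, 0, 0, 0, 0, -0.7, -1], [0, 0, 0, 0, 0, -0.7, -1], [0, 0, 0, 0, 0, -0.5, -1], [0, 0, 0, 0, 0, -0.3, -1], [0, 0, 0, 0, 0, 0, -1], [0, 0, 0, 0, 0, 0, -1]]]}}

```text
time: 6.38
tool_pos: [0.4088, -0.3654, 0.1088]
tool_rot: [-0.0, 0.708, -0.706, -0.0]
contact_force: [-0.2, -0.3, -1.5]
gripper_width: 0.608
```

```bash
python3 p.py .5975 .079 .11 -90
```

```text
t 6.38 pos [ 0.4088 -0.3654  0.1088] yaw -89.9 tilt 0.03 f [-0.2 -0.3 -1.5] w 0.608 q [-0.87 -0.06  1.87  0.    1.33  0.7 ]
14 rows; turn/row [0. 0. 0.]
[-0.79, -0.34, -0.0]
[-0.79, -0.34, -0.0]
[-0.79, -0.34, -0.0]
[-0.79, -0.34, -0.0]
[-0.79, -0.34, -0.0]
[-0.79, -0.34, -0.0]
[-0.79, -0.34, -0.0]
[-0.79, -0.34, -0.0]
[-0.79, -0.34, -0.0]
[-0.79, -0.34, -0.0]
[-0.79, -0.34, -0.0]
[-0.79, -0.34, -0.0]
[-0.79, -0.34, -0.0]
[-0.79, -0.34, -0.0]
```

Request:
{"api": "carry_out", "payload": {"moves": [[[0, 0, 0, -0.35, -0.15, 0, -1], [0, 0, 0, -0.7, -0.3, 0, -1], [0, 0, 0, -0.79, -0.34, 0, -1], [0, 0, 0, -0.79, -0.34, 0, -1], [0, 0, 0, -0.79, -0.34, 0, -1], [0, 0, 0, -0.79, -0.34, 0, -1], [0, 0, 0, -0.79, -0.34, 0, -1], [0, 0, 0, -0.79, -0.34, 0, -1]]]}}

```text
time: 7.05
tool_pos: [0.5068, -0.1316, 0.1063]
tool_rot: [0.001, 0.708, -0.706, -0.002]
contact_force: [0.9, -0.6, -1.3]
gripper_width: 0.607
```

Request:
{"api": "carry_out", "payload": {"moves": [[[0, 0, 0, -0.79, -0.34, 0, -1], [0, 0, 0, -0.79, -0.34, 0, -1], [0, 0, 0, -0.79, -0.34, 0, -1], [0, 0, 0, -0.79, -0.34, 0, -1], [0, 0, 0, -0.79, -0.34, 0, -1], [0, 0, 0, -0.7, -0.3, 0, -1], [0, 0, 0, -0.35, -0.15, 0, -1], [0, 0, 0, 0, 0, 0, -1]]]}}

```text
time: 7.72
tool_pos: [0.5929, 0.0688, 0.1066]
tool_rot: [0.001, 0.709, -0.705, -0.002]
contact_force: [-0.5, 0.1, -1.4]
gripper_width: 0.609
```

Request:
{"api": "carry_out", "payload": {"moves": [[[0, 0, 0, 0, 0, 0, -1], [0, 0, 0, 0, 0, 0, -1]]]}}

```text
time: 7.88
tool_pos: [0.5926, 0.0652, 0.1077]
tool_rot: [0.001, 0.708, -0.707, -0.001]
contact_force: [-0.2, -0.1, -0.9]
gripper_width: 0.607
```

```bash
python3 - <<'E'
from h import *
from p import pose
from plant import grab_frame, manip
s,r,p=pose()
f=grab_frame("wrist");cv2.imwrite("pics/w6.png",f["frame"][:,:,::-1])
f=grab_frame("side");i=f["frame"][60:260,180:380];cv2.imwrite("pics/s6.png",cv2.resize(i,None,fx=3,fy=3)[:,:,::-1])
W=cloud(f);m=(abs(W[...,0]-.5975)<.06)&(abs(W[...,1]-.079)<.06)&(W[...,2]>.012)&(W[...,2]<.03);P=W[m]
print(cv2.minAreaRect(P[:,:2].astype(np.float32)*1000))
E
python3 p.py .5975 .079 .11 -90
```

```text
((598.023193359375, 79.15415954589844), (88.72830200195312, 83.12960052490234), 87.17855834960938)
t 7.98 pos [0.5931 0.0648 0.1086] yaw -90.0 tilt 0.07 f [ 0.2 -0.1 -0.5] w 0.608 q [-0.02  0.05  1.76 -0.    1.33  1.56]
1 rows; turn/row [ 0.01 -0.    0.  ]
[-0.35, -0.11, -0.04]
```

View pics/w6.png

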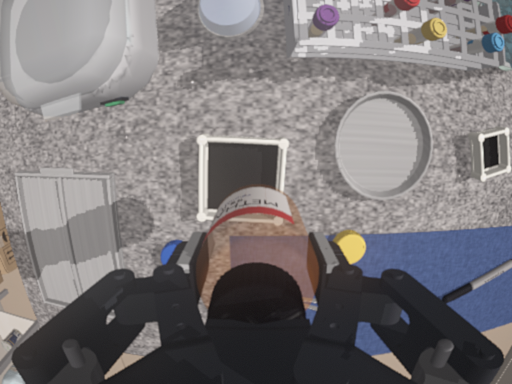

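View pics/s6.png

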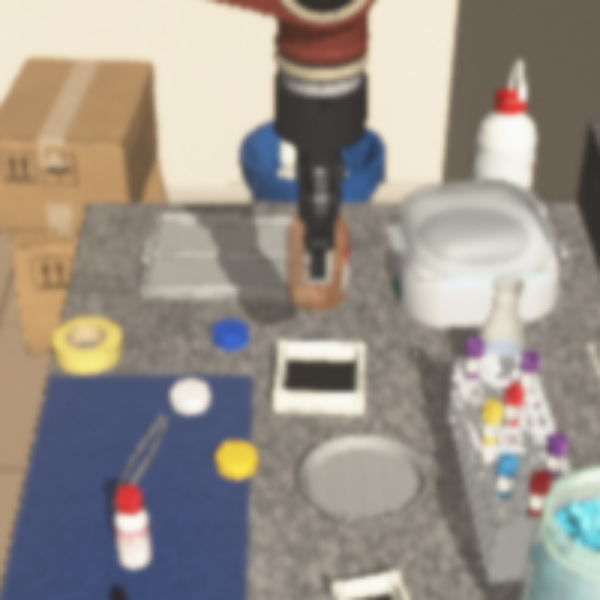

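The wrist view shows the wide holder at (243,178), the dish at (385,145), the narrow holder at (492,155) and the tray at (70,230). The arm has settled, so I'll refine those poses from here.

Run:
```python
from h import *
from p import pose
from plant import grab_frame, manip
s,r,p=pose()
f=grab_frame("wrist");W=wcloud(f,r,p);print(p)
regs=dict(wide=(.54,.66,.02,.14,.014,.025),nar=(.59,.69,-.27,-.16,.013,.025),dish=(.56,.70,-.14,.015,.010,.02),tray=(.40,.62,.20,.38,.011,.02),cap=(.44,.50,.02,.09,.009,.018))
for k,(x0,x1,y0,y1,z0,z1) in regs.items():
    m=(W[...,0]>x0)&(W[...,0]<x1)&(W[...,1]>y0)&(W[...,1]<y1)&(W[...,2]>z0)&(W[...,2]<z1)&(f["frame"].max(-1)>60)
    P=W[m]
    if len(P)>9: print(k,len(P),cv2.minAreaRect(P[:,:2].astype(np.float32)*1000),P.mean(0).round(4))
o=wortho(f,r,p,(.38,.68),(-.28,.40),.001,.014);cv2.imwrite("pics/wo6.png",o[:,:,::-1])
```

```text
[0.59306251 0.06483296 0.10855515]
wide 1181 ((598.1040649414062, 80.814208984375), (84.26486206054688, 83.1981201171875), 87.29098510742188) [0.614  0.0876 0.0197]
nar 770 ((634.5150146484375, -209.06956481933594), (55.50803756713867, 56.626991271972656), 15.263382911682129) [ 0.634  -0.2067  0.0184]
dish 1391 ((632.82275390625, -62.09869384765625), (108.39608764648438, 108.51705169677734), 22.822359085083008) [ 0.6316 -0.0667  0.0133]
tray 1528 ((516.7938842773438, 293.4899597167969), (145.80284118652344, 194.81195068359375), 87.14325714111328) [0.5551 0.2926 0.0138]
```

View pics/wo6.png

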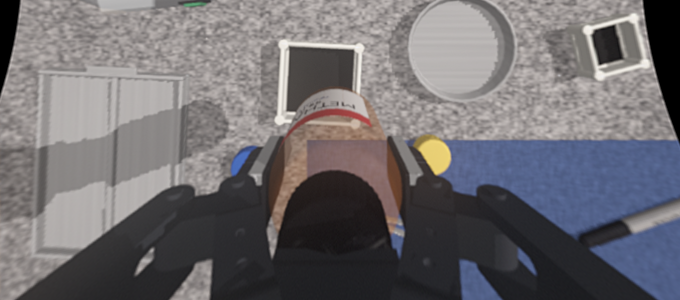

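Request:
{"api": "carry_out", "payload": {"moves": [[[0, 0, 0, -0.2, -0.06, 0.2, -1], [0, 0, 0, -0.18, -0.06, 0.5, -1], [0, 0, 0, 0, 0, 0.6, -1], [0, 0, 0, 0, 0, 0.6, -1], [0, 0, 0, 0, 0, 0.4, -1], [0, 0, 0, 0, 0, 0.2, -1], [0, 0, 0, 0, 0, 0, -1], [0, 0, 0, 0, 0, 0, -1]]]}}

```text
time: 8.7
tool_pos: [0.5986, 0.0814, 0.0092]
tool_rot: [0.0, 0.708, -0.707, -0.0]
contact_force: [0.7, 0.4, -1.0]
gripper_width: 0.611
```

```bash
python3 p.py .598 .080 0 -90
```

```text
t 8.7 pos [0.5986 0.0814 0.0092] yaw -89.9 tilt 0.01 f [ 0.7  0.4 -1. ] w 0.611 q [0.01 0.19 1.8  0.   1.16 1.58]
1 rows; turn/row [0.   0.   0.02]
[0.03, 0.01, 0.23]
```

Request:
{"api": "carry_out", "payload": {"moves": [[[0, 0, 0, 0.02, 0, 0.1, -1], [0, 0, 0, 0, 0, 0.08, -1], [0, 0, 0, 0, 0, 0, -1], [0, 0, 0, 0, 0, 0, -1], [0, 0, 0, 0, 0, 0, -1]]]}}

```text
time: 9.12
tool_pos: [0.5989, 0.0806, 0.0025]
tool_rot: [-0.0, 0.708, -0.706, 0.0]
contact_force: [-0.8, 1.0, -1.6]
gripper_width: 0.609
```

Request:
{"api": "carry_out", "payload": {"moves": [[[0, 0, 0, 0, 0, 0.06, -1], [0, 0, 0, 0, 0, 0, -1], [0, 0, 0, 0, 0, 0, -1]]]}}

```text
time: 9.37
tool_pos: [0.5984, 0.0806, -0.0006]
tool_rot: [0.0, 0.708, -0.706, -0.0]
contact_force: [0.1, -0.2, -0.9]
gripper_width: 0.608
```

Request:
{"api": "carry_out", "payload": {"moves": [[[0, 0, 0, 0, 0, 0.04, -1], [0, 0, 0, 0, 0, 0, -1], [0, 0, 0, 0, 0, 0, -1]]]}}

```text
time: 9.62
tool_pos: [0.5989, 0.0807, -0.0017]
tool_rot: [-0.0, 0.708, -0.706, 0.0]
contact_force: [0.7, -0.2, 0.2]
gripper_width: 0.612
```

Weight is off the tool, so the bottle rests on the floor. Release and rise.

Request:
{"api": "carry_out", "payload": {"moves": [[[0, 0, 0, 0, 0, 0, 1], [0, 0, 0, 0, 0, 0, 1], [0, 0, 0, 0, 0, 0, 1], [0, 0, 0, 0, 0, 0, 1], [0, 0, 0, 0, 0, -0.5, 1], [0, 0, 0, 0, 0, -0.9, 1], [0, 0, 0, 0, 0, -0.9, 1], [0, 0, 0, 0, 0, -0.9, 1]]]}}

```text
time: 10.28
tool_pos: [0.5979, 0.0806, 0.1269]
tool_rot: [0.0, 0.708, -0.706, -0.0]
contact_force: [-0.3, 0.0, 0.4]
gripper_width: 0.998
```

```bash
python3 p.py .458 -.264 .13 18.8
python3 - <<'E'
from h import *
from plant import grab_frame
for n in ["top","side"]:
    f=grab_frame(n);W=cloud(f)
    P=W[(abs(W[...,0]-.6)<.05)&(abs(W[...,1]-.08)<.05)&(W[...,2]>.09)&(W[...,2]<.108)&(f["frame"].max(-1)<90)];print(n,len(P),P.mean(0) if len(P) else 0)
    if n=="side":cv2.imwrite("pics/s7.png",cv2.resize(f["frame"][60:260,180:380],None,fx=3,fy=3)[:,:,::-1])
E
```

```text
t 10.28 pos [0.5979 0.0806 0.1269] yaw -89.9 tilt 0.08 f [-0.3  0.   0.4] w 0.998 q [0.01 0.05 1.73 0.   1.36 1.58]
23 rows; turn/row [ 0.    0.   -0.95]
[0.37, 0.15, -0.0]
[0.36, 0.18, -0.0]
[0.34, 0.21, -0.0]
[0.33, 0.24, -0.0]
[0.3, 0.27, -0.0]
[0.28, 0.29, -0.0]
[0.26, 0.31, -0.0]
[0.23, 0.33, -0.0]
[0.2, 0.35, -0.0]
[0.17, 0.37, -0.0]
[0.14, 0.38, -0.0]
[0.11, 0.39, -0.0]
[0.08, 0.4, -0.0]
[0.04, 0.4, -0.0]
[0.01, 0.4, -0.0]
[-0.02, 0.4, -0.0]
[-0.05, 0.4, -0.0]
[-0.09, 0.39, -0.0]
[-0.12, 0.39, -0.0]
[-0.15, 0.37, -0.0]
[-0.18, 0.36, -0.0]
[-0.21, 0.34, -0.0]
[-0.24, 0.33, -0.0]
top 1 [0.59441506 0.09708281 0.09498674]
side 91 [0.59920521 0.07511901 0.0964836 ]
```

View pics/s7.png

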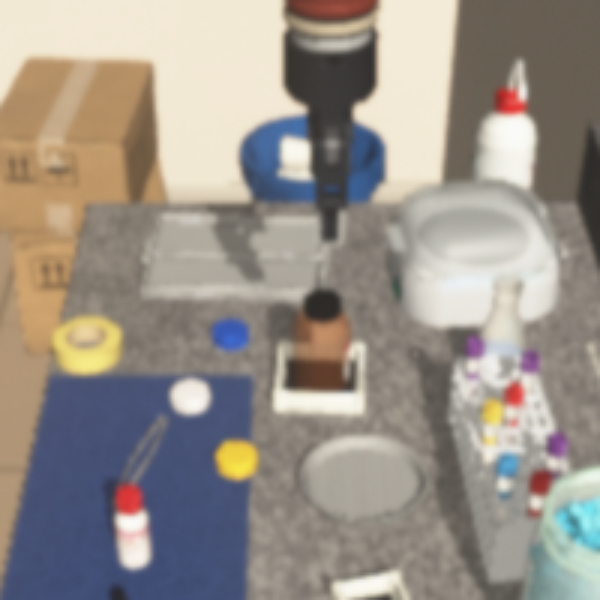

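Bottle stands centred and upright in the wide holder (around (322,340) in the crop). The small bottle is next; the jaws can keep their direction.

Request:
{"api": "carry_out", "payload": {"moves": [[[0, 0, 0, 0.5, 0.3, 0, 0.2], [0, 0, 0, 0.75, 0.51, 0, 0.2], [0, 0, 0, 0.75, 0.51, 0, 0.2], [0, 0, 0, 0.75, 0.51, 0, 0.2], [0, 0, 0, 0.75, 0.51, 0, 0.2], [0, 0, 0, 0.75, 0.51, 0, 0.2], [0, 0, 0, 0.75, 0.51, 0, 0.2], [0, 0, 0, 0.5, 0.4, 0, 0.2]]]}}

```text
time: 11.05
tool_pos: [0.4469, -0.1415, 0.1256]
tool_rot: [0.0, 0.707, -0.707, 0.0]
contact_force: [0.5, 0.7, 0.2]
gripper_width: 0.6
```

Request:
{"api": "carry_out", "payload": {"moves": [[[0, 0, 0, 0.2, 0.1, 0, 0.2], [0, 0, 0, 0, 0, 0, 0.2], [0, 0, 0, 0, 0, 0, 0.2], [0, 0, 0, 0, 0, 0, 0.2]]]}}

```text
time: 11.38
tool_pos: [0.4452, -0.1469, 0.126]
tool_rot: [-0.0, 0.708, -0.706, -0.0]
contact_force: [0.2, -0.4, -0.6]
gripper_width: 0.6
```

```bash
python3 - <<'E'
from h import *
from p import pose
from plant import grab_frame, manip
s,r,p=pose()
f=grab_frame("wrist");W=wcloud(f,r,p);print(p);cv2.imwrite("pics/w8.png",f["frame"][:,:,::-1])
T=r.inv().apply((W-p).reshape(-1,3)).reshape(W.shape)
m=(abs(T[...,1])<.02)&(abs(T[...,0])<.06)&(T[...,2]<-.03)&(abs(T[...,0])>.015);P=T[m]*1000
print('tips',P[np.argsort(-P[:,2])][:4].round(1))
C=f["frame"].astype(int)
for k,(x0,x1,y0,y1,z0,z1) in dict(sbcap=(.41,.48,-.18,-.12,.062,.08),sb=(.41,.48,-.18,-.12,.02,.057)).items():
    m=(W[...,0]>x0)&(W[...,0]<x1)&(W[...,1]>y0)&(W[...,1]<y1)&(W[...,2]>z0)&(W[...,2]<z1)
    P=W[m]
    if len(P)>9: print(k,len(P),cv2.minAreaRect(P[:,:2].astype(np.float32)*1000),P.mean(0).round(4))
o=wortho(f,r,p,(.38,.68),(-.36,.14),.0008,.007);cv2.imwrite("pics/wo8.png",o[:,:,::-1])
E
python3 p.py .4425 -.1475 -.014 -90
```

```text
[ 0.44520017 -0.14687576  0.12595585]
tips [[-25.6  -4.3 -39.3]
 [ 26.   -3.8 -39.4]
 [-25.7   5.6 -39.5]
 [-25.7   6.2 -39.6]]
sbcap 497 ((443.7037658691406, -146.0840606689453), (19.36412811279297, 19.195491790771484), 85.05870819091797) [ 0.4447 -0.1461  0.0724]
sb 369 ((447.7138671875, -146.05775451660156), (24.96967124938965, 17.492338180541992), 87.84275817871094) [ 0.4518 -0.1461  0.0444]
t 11.43 pos [ 0.4453 -0.1467  0.1259] yaw -89.8 tilt 0.03 f [ 0.4 -0.5 -0.3] w 0.597 q [-0.48 -0.28  2.04  0.    1.39  1.09]
4 rows; turn/row [-0.    0.    0.01]
[0.01, 0.02, 0.87]
[0.01, 0.02, 0.87]
[0.01, 0.02, 0.87]
[0.0, 0.02, 0.87]
```

View pics/wo8.png

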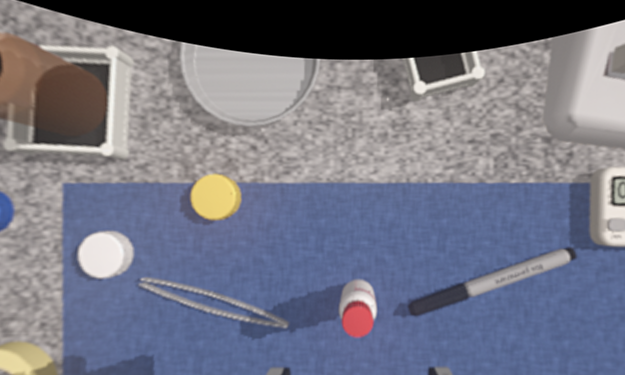

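Request:
{"api": "carry_out", "payload": {"moves": [[[0, 0, 0, 0, 0.05, 0.5, 0.2], [0, 0, 0, 0, 0, 0.7, 0.2], [0, 0, 0, 0, 0, 0.7, 0.2], [0, 0, 0, 0, 0, 0.7, 0.2], [0, 0, 0, 0, 0, 0.5, 0.2], [0, 0, 0, 0, 0, 0.3, 0.2], [0, 0, 0, 0, 0, 0, 0.2], [0, 0, 0, 0, 0, 0, 0.2]]]}}

```text
time: 12.1
tool_pos: [0.4425, -0.1466, -0.0106]
tool_rot: [0.0, 0.708, -0.706, -0.001]
contact_force: [0.5, 0.1, -0.4]
gripper_width: 0.597
```

Request:
{"api": "carry_out", "payload": {"moves": [[[0, 0, 0, 0, 0, 0, -1], [0, 0, 0, 0, 0, 0, -1], [0, 0, 0, 0, 0, 0, -1], [0, 0, 0, 0, 0, 0, -1], [0, 0, 0, 0, 0, 0, -1], [0, 0, 0, 0, 0, 0, -1]]]}}

```text
time: 12.6
tool_pos: [0.4441, -0.1482, -0.0083]
tool_rot: [-0.001, 0.708, -0.706, 0.001]
contact_force: [-0.2, 1.5, 6.1]
gripper_width: 0.29
```

```bash
python3 - <<'E'
from h import *
from p import pose
from plant import grab_frame, manip
s,r,p=pose()
f=grab_frame("wrist");W=wcloud(f,r,p);print(p);cv2.imwrite("pics/w9.png",f["frame"][:,:,::-1])
T=r.inv().apply((W-p).reshape(-1,3)).reshape(W.shape)
m=(abs(T[...,1])<.02)&(abs(T[...,0])<.06)&(T[...,2]<-.027)&(abs(T[...,0])>.0155);P=T[m]*1000
print('tips',P[np.argsort(-P[:,2])][:4].round(1))
E
python3 p.py .4425 -.1475 .09 -90
```

```text
[ 0.44407951 -0.14817719 -0.00832876]
tips [[-15.7 -10.2 -41.1]
 [ 19.1 -10.3 -41.3]
 [-18.3 -10.3 -41.4]
 [ 17.6 -10.4 -41.5]]
t 12.65 pos [ 0.4441 -0.1482 -0.0083] yaw -89.9 tilt 0.19 f [0.4 2.7 5.8] w 0.286 q [-0.48 -0.1   2.13  0.    1.11  1.09]
3 rows; turn/row [-0.01 -0.    0.01]
[-0.01, 0.01, -0.82]
[-0.01, 0.01, -0.82]
[-0.01, 0.01, -0.82]
```

View pics/w9.png

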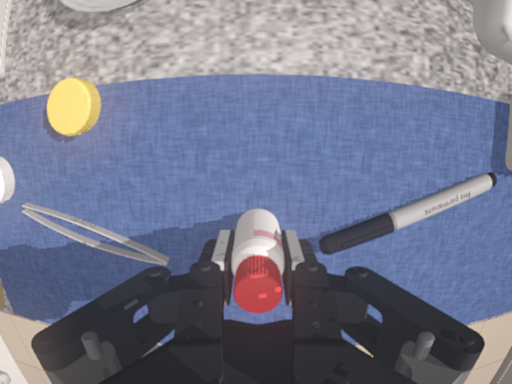

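Request:
{"api": "carry_out", "payload": {"moves": [[[0, 0, 0, 0, 0, -0.2, -1], [0, 0, 0, 0, 0, -0.5, -1], [0, 0, 0, 0, 0, -0.6, -1], [0, 0, 0, 0.1, -0.3, -0.5, -1], [0, 0, 0, 0.21, -0.6, -0.2, -1], [0, 0, 0, 0.24, -0.75, 0, -1], [0, 0, 0, 0.24, -0.75, 0, -1], [0, 0, 0, 0.24, -0.75, 0, -1]]]}}

```text
time: 13.32
tool_pos: [0.5697, -0.1891, 0.0705]
tool_rot: [0.0, 0.708, -0.707, 0.0]
contact_force: [-1.1, 0.8, 0.7]
gripper_width: 0.286
```

Request:
{"api": "carry_out", "payload": {"moves": [[[0, 0, 0, 0.24, -0.75, 0, -1], [0, 0, 0, 0.2, -0.6, 0, -1], [0, 0, 0, 0.1, -0.25, 0, -1], [0, 0, 0, 0, 0, 0, -1], [0, 0, 0, 0, 0, 0, -1], [0, 0, 0, 0, 0, 0, -1]]]}}

```text
time: 13.82
tool_pos: [0.6316, -0.2098, 0.0696]
tool_rot: [0.0, 0.708, -0.706, -0.001]
contact_force: [-1.6, -0.1, -0.4]
gripper_width: 0.287
```

```bash
python3 - <<'E'
from h import *
from p import pose
from plant import grab_frame, manip
s,r,p=pose()
f=grab_frame("wrist");W=wcloud(f,r,p);cv2.imwrite("pics/w10.png",f["frame"][:,:,::-1])
for k,(x0,x1,y0,y1,z0,z1) in dict(nar=(.585,.685,-.27,-.16,.014,.026)).items():
    m=(W[...,0]>x0)&(W[...,0]<x1)&(W[...,1]>y0)&(W[...,1]<y1)&(W[...,2]>z0)&(W[...,2]<z1)
    P=W[m]
    if len(P)>9: print(k,len(P),cv2.minAreaRect(P[:,:2].astype(np.float32)*1000),P.mean(0).round(4))
f=grab_frame("side");cv2.imwrite("pics/s10.png",cv2.resize(f["frame"][140:340,200:400],None,fx=3,fy=3)[:,:,::-1])
E
python3 p.py .634 -.2105 .0 -90
```

```text
nar 1191 ((634.2906494140625, -210.18875122070312), (54.88566589355469, 55.519378662109375), 14.550243377685547) [ 0.6406 -0.2109  0.0197]
t 13.92 pos [ 0.6316 -0.2097  0.0699] yaw -89.9 tilt 0.05 f [-0.3 -1.1 -2. ] w 0.284 q [-0.43  0.25  1.61 -0.    1.28  1.14]
2 rows; turn/row [0.   0.   0.01]
[0.01, -0.03, 0.87]
[0.01, -0.03, 0.87]
```

View pics/w10.png

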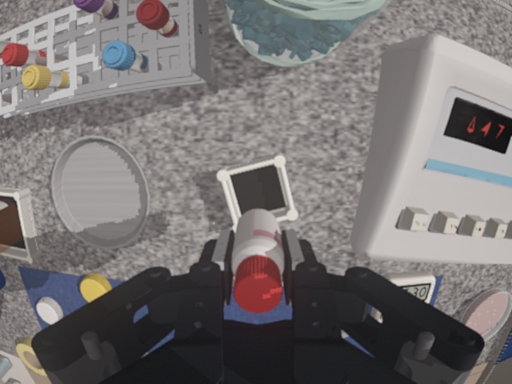

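View pics/s10.png

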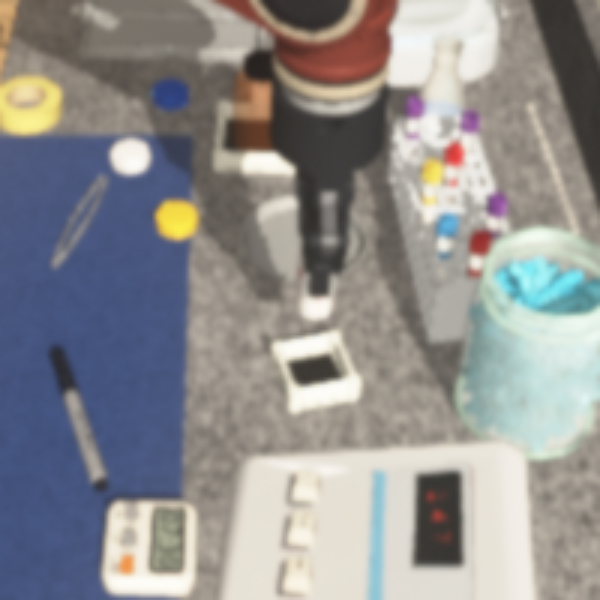

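Request:
{"api": "carry_out", "payload": {"moves": [[[0, 0, 0, 0.01, -0.06, 0.3, -1], [0, 0, 0, 0, 0, 0.5, -1], [0, 0, 0, 0, 0, 0.5, -1], [0, 0, 0, 0, 0, 0.3, -1], [0, 0, 0, 0, 0, 0.1, -1], [0, 0, 0, 0, 0, 0, -1], [0, 0, 0, 0, 0, 0, -1], [0, 0, 0, 0, 0, 0, -1]]]}}

```text
time: 14.58
tool_pos: [0.6361, -0.211, 0.0035]
tool_rot: [-0.0, 0.708, -0.706, 0.001]
contact_force: [0.0, -0.2, 0.1]
gripper_width: 0.287
```

Request:
{"api": "carry_out", "payload": {"moves": [[[0, 0, 0, 0, 0, 0.05, -1], [0, 0, 0, 0, 0, 0.05, -1], [0, 0, 0, 0, 0, 0, -1], [0, 0, 0, 0, 0, 0, -1], [0, 0, 0, 0, 0, 0, -1]]]}}

```text
time: 15.0
tool_pos: [0.6351, -0.2105, -0.0019]
tool_rot: [-0.0, 0.708, -0.706, 0.0]
contact_force: [-0.6, 0.1, -1.0]
gripper_width: 0.287
```

Request:
{"api": "carry_out", "payload": {"moves": [[[0, 0, 0, 0, 0, 0.04, -1], [0, 0, 0, 0, 0, 0, -1], [0, 0, 0, 0, 0, 0, -1], [0, 0, 0, 0, 0, 0, -1]]]}}

```text
time: 15.33
tool_pos: [0.635, -0.2105, -0.0037]
tool_rot: [0.0, 0.708, -0.706, -0.0]
contact_force: [0.3, 0.6, -1.3]
gripper_width: 0.285
```

Request:
{"api": "carry_out", "payload": {"moves": [[[0, 0, 0, 0, 0, 0.04, -1], [0, 0, 0, 0, 0, 0, -1], [0, 0, 0, 0, 0, 0, -1], [0, 0, 0, 0, 0, 0, -1]]]}}

```text
time: 15.67
tool_pos: [0.6355, -0.2107, -0.0042]
tool_rot: [-0.0, 0.708, -0.706, 0.0]
contact_force: [-1.1, 0.2, 5.3]
gripper_width: 0.283
```

Contact. Release and rise.

Request:
{"api": "carry_out", "payload": {"moves": [[[0, 0, 0, 0, 0, 0, 0.2], [0, 0, 0, 0, 0, 0, 0.2], [0, 0, 0, 0, 0, 0, 0.2], [0, 0, 0, 0, 0, -0.3, 0.2], [0, 0, 0, 0, 0, -0.8, 0.2], [0, 0, 0, 0, 0, -0.8, 0.2], [0, 0, 0, 0, 0, -0.8, 0.2], [0, 0, 0, 0, 0, -0.5, 0.2]]]}}

```text
time: 16.33
tool_pos: [0.6367, -0.2112, 0.1279]
tool_rot: [-0.001, 0.708, -0.706, 0.003]
contact_force: [-0.0, 0.6, 0.3]
gripper_width: 0.603
```

```bash
python3 p.py .459 -.265 .12 18.6
python3 - <<'E'
from h import *
from plant import grab_frame
f=grab_frame("side");cv2.imwrite("pics/s11.png",cv2.resize(f["frame"][140:340,200:400],None,fx=3,fy=3)[:,:,::-1])
E
```

```text
t 16.33 pos [ 0.6367 -0.2112  0.1279] yaw -89.9 tilt 0.31 f [-0.   0.6  0.3] w 0.603 q [-0.43  0.2   1.56 -0.    1.37  1.14]
23 rows; turn/row [-0.   -0.   -0.94]
[0.06, 0.19, 0.01]
[0.04, 0.2, 0.01]
[0.03, 0.2, 0.01]
[0.01, 0.2, 0.01]
[-0.01, 0.2, 0.01]
[-0.02, 0.2, 0.01]
[-0.04, 0.2, 0.01]
[-0.06, 0.19, 0.01]
[-0.07, 0.19, 0.01]
[-0.09, 0.18, 0.01]
[-0.1, 0.17, 0.01]
[-0.12, 0.16, 0.01]
[-0.13, 0.15, 0.01]
[-0.14, 0.14, 0.01]
[-0.15, 0.13, 0.01]
[-0.16, 0.12, 0.01]
[-0.17, 0.1, 0.01]
[-0.18, 0.09, 0.01]
[-0.19, 0.08, 0.01]
[-0.19, 0.06, 0.01]
[-0.2, 0.04, 0.01]
[-0.2, 0.03, 0.01]
[-0.2, 0.01, 0.01]
```

View pics/s11.png

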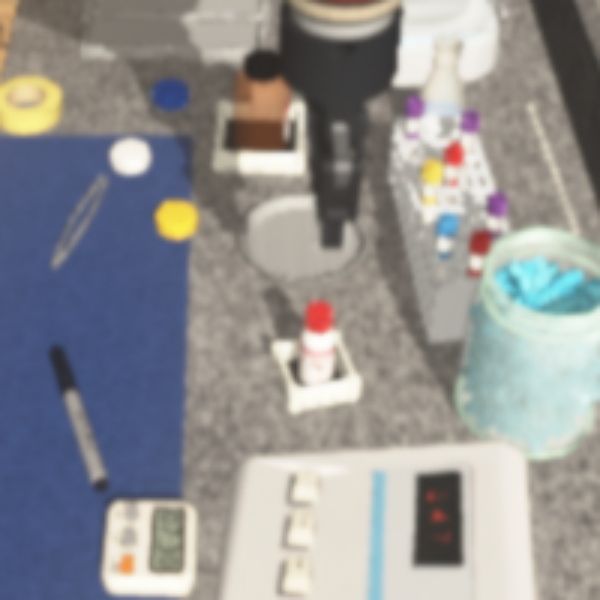

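The small bottle stands in the narrow holder (around (318,345) in the crop). The marker is next, using the shorter turn to yaw −161.5.

```bash
python3 p.py .459 -.266 .12 -161.5
```

```text
t 16.38 pos [ 0.6389 -0.2122  0.1324] yaw -89.9 tilt 0.7 f [1.3 0.  3.1] w 0.605 q [-0.43  0.2   1.56  0.    1.37  1.14]
15 rows; turn/row [-0.01  0.    0.95]
[0.09, 0.3, 0.02]
[0.11, 0.29, 0.02]
[0.14, 0.28, 0.02]
[0.16, 0.27, 0.02]
[0.18, 0.25, 0.02]
[0.2, 0.24, 0.02]
[0.22, 0.22, 0.02]
[0.24, 0.2, 0.02]
[0.26, 0.18, 0.02]
[0.27, 0.16, 0.02]
[0.28, 0.14, 0.02]
[0.29, 0.11, 0.02]
[0.3, 0.09, 0.02]
[0.31, 0.06, 0.02]
[0.31, 0.04, 0.02]
```

Request:
{"api": "carry_out", "payload": {"moves": [[[0, 0, 0.95, 0.09, 0.3, 0, 0], [0, 0, 0.95, 0.11, 0.29, 0, 0], [0, 0, 0.95, 0.14, 0.28, 0, 0], [0, 0, 0.95, 0.16, 0.27, 0, 0], [0, 0, 0.95, 0.18, 0.25, 0, 0], [0, 0, 0.95, 0.2, 0.24, 0, 0], [0, 0, 0.95, 0.22, 0.22, 0, 0], [0, 0, 0.95, 0.24, 0.2, 0, 0]]]}}

```text
time: 17.05
tool_pos: [0.5388, -0.2392, 0.1229]
tool_rot: [0.0, -0.437, 0.899, -0.0]
contact_force: [-0.0, -0.2, 0.0]
gripper_width: 0.499
```

Request:
{"api": "carry_out", "payload": {"moves": [[[0, 0, 0.95, 0.26, 0.18, 0, 0], [0, 0, 0.95, 0.27, 0.16, 0, 0], [0, 0, 0.95, 0.28, 0.14, 0, 0], [0, 0, 0.95, 0.29, 0.11, 0, 0], [0, 0, 0.95, 0.3, 0.09, 0, 0], [0, 0, 0.95, 0.31, 0.06, 0, 0], [0, 0, 0.95, 0.31, 0.04, 0, 0], [0, 0, 0, 0, 0, 0, 0]]]}}

```text
time: 17.72
tool_pos: [0.454, -0.2648, 0.1228]
tool_rot: [-0.0, -0.162, 0.987, -0.0]
contact_force: [0.3, -0.2, 0.7]
gripper_width: 0.497
```

Request:
{"api": "carry_out", "payload": {"moves": [[[0, 0, 0, 0, 0, 0, 0], [0, 0, 0, 0, 0, 0, 0], [0, 0, 0, 0, 0, 0, 0], [0, 0, 0, 0, 0, 0, 0]]]}}

```text
time: 18.05
tool_pos: [0.456, -0.2643, 0.1229]
tool_rot: [0.0, -0.165, 0.986, -0.0]
contact_force: [-1.0, 0.5, -0.3]
gripper_width: 0.503
```

```bash
python3 - <<'E'
from h import *
from p import pose
from plant import grab_frame, manip
s,r,p=pose()
f=grab_frame("wrist");W=wcloud(f,r,p);cv2.imwrite("pics/w12.png",f["frame"][:,:,::-1])
T=r.inv().apply((W-p).reshape(-1,3)).reshape(W.shape)
m=(abs(T[...,1])<.02)&(abs(T[...,0])<.06)&(T[...,2]<-.027)&(abs(T[...,0])>.0155);P=T[m]*1000
print('tips',P[np.argsort(-P[:,2])][:4].round(1))
m=(W[...,0]>.41)&(W[...,0]<.49)&(W[...,1]>-.33)&(W[...,1]<-.17)&(W[...,2]>.005)&(W[...,2]<.025)
P=W[m];print(len(P),cv2.minAreaRect(P[:,:2].astype(np.float32)*1000),P.mean(0),P[:,2].max())
m=m&(W[...,2]>.0105);P=W[m];print(len(P),cv2.minAreaRect(P[:,:2].astype(np.float32)*1000),P.mean(0),P[:,2].max())
o=wortho(f,r,p,(.36,.52),(-.36,-.14),.0005,.010);cv2.imwrite("pics/wo12.png",o[:,:,::-1])
E
python3 p.py .459 -.266 .12 -161.5
```

```text
tips [[ 21.7  -3.1 -38.4]
 [ 21.8  -0.6 -39.1]
 [-20.7  -1.7 -39.1]
 [ 21.6  -2.4 -39.3]]
1573 ((454.60699462890625, -252.57550048828125), (12.97963809967041, 138.82826232910156), 19.23943328857422) [ 0.45613824 -0.2567263   0.01168353] 0.016647177277204064
1225 ((454.6168518066406, -252.3547821044922), (11.118548393249512, 137.83218383789062), 19.112276077270508) [ 0.45545625 -0.25460626  0.01241901] 0.016647177277204064
t 18.1 pos [ 0.4559 -0.2643  0.1228] yaw -161.1 tilt 0.01 f [ 0.1 -0.1 -0.2] w 0.498 q [-0.67 -0.13  1.91  0.    1.36  2.14]
1 rows; turn/row [0.   0.   0.09]
[-0.06, -0.07, 0.07]
```

View pics/wo12.png

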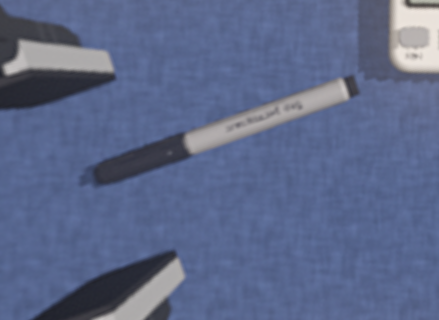

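View pics/w12.png

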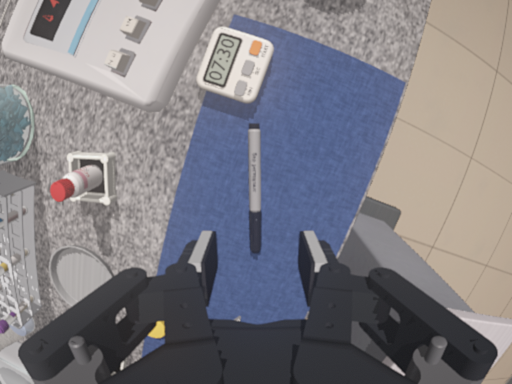

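The marker measures 13×139 mm at (0.4546,-0.2525), with its cap end towards (255,250) and the barrel at (255,150). The grasp point on the barrel is 12 mm past the middle. Descending.

Request:
{"api": "carry_out", "payload": {"moves": [[[0, 0, -0.06, -0.06, -0.01, 0.5, -0.2], [0, 0, 0, 0, 0, 0.8, -0.2], [0, 0, 0, 0, 0, 0.8, -0.2], [0, 0, 0, 0, 0, 0.8, -0.2], [0, 0, 0, 0, 0, 0.5, -0.2], [0, 0, 0, 0, 0, 0.2, -0.2], [0, 0, 0, 0, 0, 0, -0.2], [0, 0, 0, 0, 0, 0, -0.2]]]}}

```text
time: 18.77
tool_pos: [0.4585, -0.2643, -0.0206]
tool_rot: [0.0, -0.167, 0.986, -0.0]
contact_force: [0.8, -0.4, 0.6]
gripper_width: 0.401
```

Request:
{"api": "carry_out", "payload": {"moves": [[[0, 0, 0, 0, 0, 0.1, -0.2], [0, 0, 0, 0, 0, 0, -0.2], [0, 0, 0, 0, 0, 0, -0.2], [0, 0, 0, 0, 0, 0, -0.2]]]}}

```text
time: 19.1
tool_pos: [0.4585, -0.2646, -0.0241]
tool_rot: [0.001, -0.166, 0.986, -0.001]
contact_force: [1.5, 1.0, 0.4]
gripper_width: 0.399
```

```bash
python3 - <<'E'
from h import *
from p import pose
from plant import grab_frame, manip
s,r,p=pose();print(s["gripper_width"])
f=grab_frame("wrist");W=wcloud(f,r,p);cv2.imwrite("pics/w13.png",cv2.resize(f["frame"][100:350,130:380],None,fx=2.4,fy=2.4)[:,:,::-1])
T=r.inv().apply((W-p).reshape(-1,3)).reshape(W.shape)
m=(abs(T[...,1])<.014)&(abs(T[...,0])<.04)&(W[...,2]>.003)&(abs(T[...,0])>.011);P=T[m]*1000
print('tips',P[np.argsort(-P[:,2])][:8].round(1))
E
python3 p.py .4585 -.2638 -.029 -160.8
```

```text
0.39915674780926996
tips [[ 22.9  -7.7 -27.1]
 [ 31.3 -10.  -27.2]
 [-21.8 -11.3 -27.2]
 [ 36.9  -3.9 -27.2]
 [-31.6   0.3 -27.2]
 [ 17.5  12.8 -27.3]
 [ 14.3   1.8 -27.4]
 [ 17.4   6.1 -37.6]]
t 19.15 pos [ 0.4584 -0.2644 -0.0243] yaw -160.8 tilt 0.09 f [-0.1  0.3  0.1] w 0.402 q [-0.66  0.07  1.99 -0.    1.08  2.14]
1 rows; turn/row [-0.01  0.01 -0.01]
[-0.01, 0.01, 0.12]
```

View pics/w13.png

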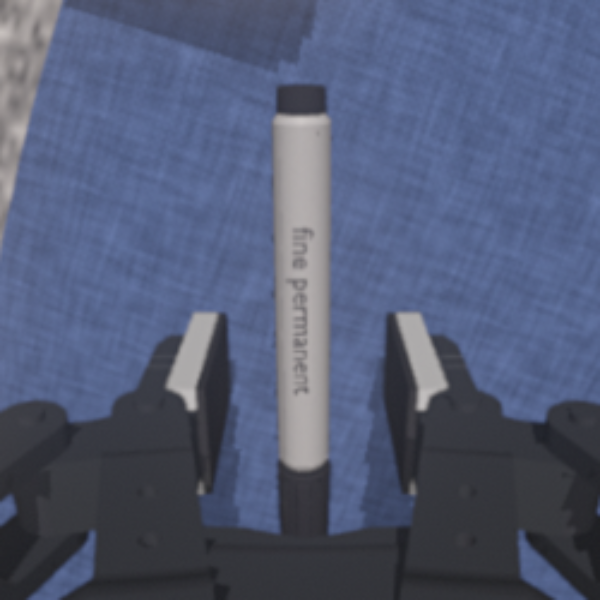

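Request:
{"api": "carry_out", "payload": {"moves": [[[0, 0, 0, 0, 0, 0.1, -0.2], [0, 0, 0, 0, 0, 0.1, -0.2], [0, 0, 0, 0, 0, 0, -0.2], [0, 0, 0, 0, 0, 0, -0.5], [0, 0, 0, 0, 0, 0, -0.7], [0, 0, 0, 0, 0, 0, -1], [0, 0, 0, 0, 0, 0, -1], [0, 0, 0, 0, 0, 0, -1]]]}}

```text
time: 19.82
tool_pos: [0.4579, -0.2641, -0.0332]
tool_rot: [0.0, -0.166, 0.986, -0.0]
contact_force: [-0.0, -0.3, 0.2]
gripper_width: 0.119
```

Run:
```python
from h import *
from p import pose
from plant import grab_frame, manip
s,r,p=pose();print(s["gripper_width"],p,s["contact_force"])
f=grab_frame("wrist");W=wcloud(f,r,p);cv2.imwrite("pics/w14.png",cv2.resize(f["frame"][100:350,130:380],None,fx=2.4,fy=2.4)[:,:,::-1])
```

```text
0.11926795590316032 [ 0.4578777  -0.26408151 -0.03317906] [-0.02328212 -0.27587593  0.24165371]
```

View pics/w14.png

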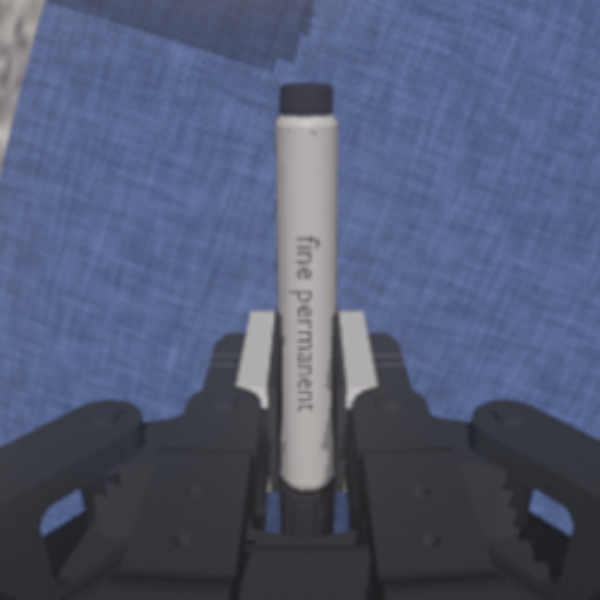

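Gripped, reading 0.119 (about 10 mm plus the usual 2 mm low bias). Lifting.

Request:
{"api": "carry_out", "payload": {"moves": [[[0, 0, 0, 0, 0, -0.2, -1], [0, 0, 0, 0, 0, -0.5, -1], [0, 0, 0, 0, 0, -0.8, -1], [0, 0, 0, 0, 0, -0.8, -1], [0, 0, 0, 0, 0, -0.8, -1], [0, 0, 0, 0, 0, -0.3, -1], [0, 0, 0, 0, 0, 0, -1], [0, 0, 0, 0, 0, 0, -1]]]}}

```text
time: 20.53
tool_pos: [0.4579, -0.2641, 0.1029]
tool_rot: [0.0, -0.166, 0.986, -0.0]
contact_force: [-0.4, 0.6, -0.7]
gripper_width: 0.118
```

```bash
python3 p.py .5265 .328 .10 -92.6
python3 - <<'E'
from plant import grab_frame
import cv2
f=grab_frame("wrist");cv2.imwrite("pics/w15.png",cv2.resize(f["frame"][100:350,130:380],None,fx=2,fy=2)[:,:,::-1])
E
```

```text
t 20.53 pos [ 0.4579 -0.2641  0.1029] yaw -160.8 tilt 0.05 f [-0.4  0.6 -0.7] w 0.118 q [-0.66 -0.1   1.92 -0.    1.32  2.14]
17 rows; turn/row [-0.  -0.  -0.8]
[-0.38, 0.79, 0.0]
[-0.44, 0.76, 0.0]
[-0.49, 0.73, 0.0]
[-0.54, 0.69, 0.0]
[-0.58, 0.65, 0.0]
[-0.63, 0.61, 0.0]
[-0.67, 0.57, 0.0]
[-0.71, 0.52, 0.0]
[-0.74, 0.47, 0.0]
[-0.77, 0.41, 0.0]
[-0.8, 0.36, 0.0]
[-0.82, 0.3, 0.0]
[-0.84, 0.24, 0.0]
[-0.86, 0.18, 0.0]
[-0.87, 0.12, 0.0]
[-0.87, 0.06, 0.0]
[-0.88, 0.0, 0.0]
```

View pics/w15.png

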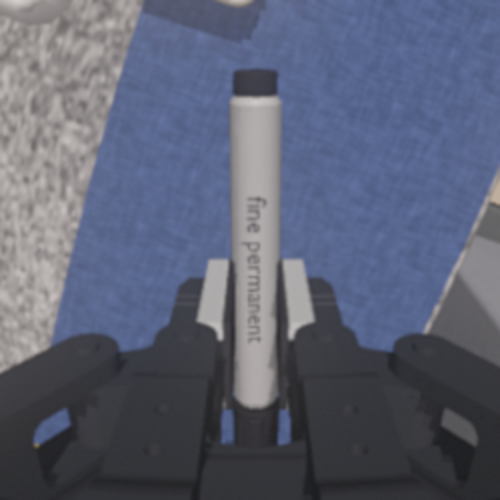

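The marker is held straight between the pads. Carrying it to the tray.

Request:
{"api": "carry_out", "payload": {"moves": [[[0, 0, -0.8, -0.2, 0.5, 0, -1], [0, 0, -0.8, -0.44, 0.76, 0, -1], [0, 0, -0.8, -0.49, 0.73, 0, -1], [0, 0, -0.8, -0.54, 0.69, 0, -1], [0, 0, -0.8, -0.58, 0.65, 0, -1], [0, 0, -0.8, -0.63, 0.61, 0, -1], [0, 0, -0.8, -0.67, 0.57, 0, -1], [0, 0, -0.8, -0.71, 0.52, 0, -1]]]}}

```text
time: 21.25
tool_pos: [0.4853, 0.0034, 0.0996]
tool_rot: [-0.002, -0.433, 0.901, 0.001]
contact_force: [0.4, -0.2, -0.7]
gripper_width: 0.121
```

Request:
{"api": "carry_out", "payload": {"moves": [[[0, 0, -0.8, -0.74, 0.47, 0, -1], [0, 0, -0.8, -0.77, 0.41, 0, -1], [0, 0, -0.8, -0.8, 0.36, 0, -1], [0, 0, -0.8, -0.82, 0.3, 0, -1], [0, 0, -0.8, -0.84, 0.24, 0, -1], [0, 0, -0.8, -0.86, 0.18, 0, -1], [0, 0, -0.8, -0.87, 0.12, 0, -1], [0, 0, -0.8, -0.7, 0.06, 0, -1]]]}}

```text
time: 21.92
tool_pos: [0.5173, 0.2746, 0.0992]
tool_rot: [-0.002, -0.665, 0.747, 0.001]
contact_force: [0.4, -0.3, -0.2]
gripper_width: 0.122
```

Request:
{"api": "carry_out", "payload": {"moves": [[[0, 0, -0.8, -0.4, 0, 0, -1], [0, 0, 0, 0, 0, 0, -1], [0, 0, 0, 0, 0, 0, -1], [0, 0, 0, 0, 0, 0, -1]]]}}

```text
time: 22.25
tool_pos: [0.52, 0.2876, 0.1006]
tool_rot: [-0.002, -0.689, 0.725, 0.001]
contact_force: [0.7, -0.4, 0.4]
gripper_width: 0.123
```

```bash
python3 p.py .5265 .328 .10 -92.6
python3 - <<'E'
from h import *
from p import pose
from plant import grab_frame
s,r,p=pose()
f=grab_frame("wrist");cv2.imwrite("pics/w16.png",f["frame"][:,:,::-1])
f=grab_frame("side");cv2.imwrite("pics/s16.png",cv2.resize(f["frame"][60:220,180:380],None,fx=3,fy=3)[:,:,::-1])
E
```

```text
t 22.25 pos [0.52   0.2876 0.1006] yaw -92.9 tilt 0.22 f [ 0.7 -0.4  0.4] w 0.123 q [ 0.38  0.06  1.77 -0.    1.32  2.  ]
2 rows; turn/row [ 0.02 -0.01 -0.03]
[-0.51, -0.05, 0.01]
[-0.51, -0.06, 0.01]
```

View pics/w16.png

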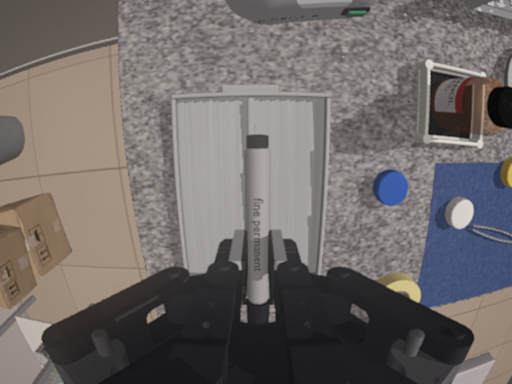

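View pics/s16.png

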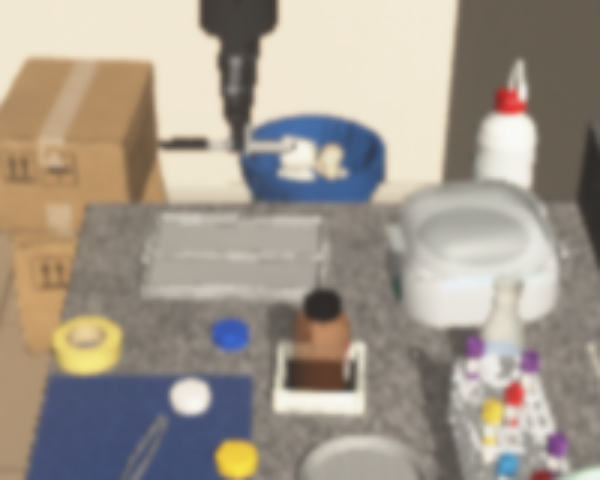

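Wrist view: the tray outline runs from (175,97) to (328,95) with the rib at x≈250, and the marker is parallel to the lanes. I'll refine the tray pose before lowering.

Run:
```python
from h import *
from p import pose
from plant import grab_frame
s,r,p=pose()
f=grab_frame("wrist");W=wcloud(f,r,p)
o=wortho(f,r,p,(.40,.64),(.18,.42),.0005,.014);cv2.imwrite("pics/wo16.png",o[:,:,::-1])
def fit(m,dirx):
    P=W[m];vx,vy,x0,y0=cv2.fitLine(P[:,:2].astype(np.float32),cv2.DIST_HUBER,0,.001,.001).ravel();return len(P),(vx,vy),(x0,y0)
z=W[...,2];w=(z>.0115)&(z<.0175)
print('left',fit(w&(W[...,1]>.355)&(W[...,1]<.372)&(W[...,0]>.48)&(W[...,0]<.6),0))
print('right',fit(w&(W[...,1]>.210)&(W[...,1]<.232)&(W[...,0]>.50)&(W[...,0]<.59),0))
print('far',fit(w&(W[...,0]>.595)&(W[...,0]<.615)&(W[...,1]>.24)&(W[...,1]<.35),0))
r_=(z>.0075)&(z<.0125)&(abs(W[...,1]-.2925)<.008)&(W[...,0]>.575)&(W[...,0]<.598)
P=W[r_];print('rib',len(P),P.mean(0))
```

```text
left (579, (np.float32(0.99897397), np.float32(-0.045288276)), (np.float32(0.54096746), np.float32(0.3621496)))
right (440, (np.float32(0.99907947), np.float32(-0.042897448)), (np.float32(0.54636097), np.float32(0.22262748)))
far (931, (np.float32(0.028319463), np.float32(0.9995989)), (np.float32(0.6067211), np.float32(0.28559655)))
rib 176 [0.58662481 0.29055015 0.01025862]
```

View pics/wo16.png

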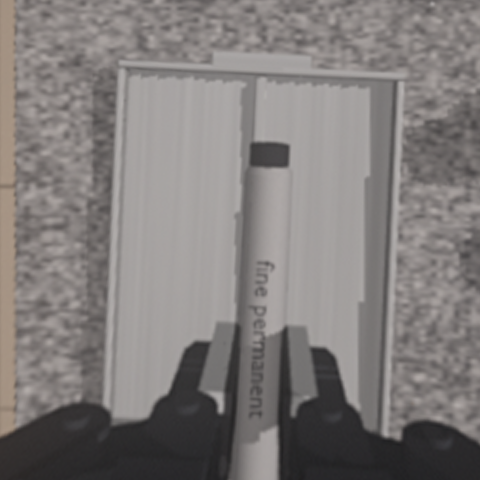

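Request:
{"api": "carry_out", "payload": {"moves": [[[0, 0, -0.05, -0.5, -0.07, 0, -1], [0, 0, 0, -0.54, -0.08, 0.2, -1], [0, 0, 0, 0, 0, 0.6, -1], [0, 0, 0, 0, 0, 0.8, -1], [0, 0, 0, 0, 0, 0.8, -1], [0, 0, 0, 0, 0, 0.4, -1], [0, 0, 0, 0, 0, 0, -1], [0, 0, 0, 0, 0, 0, -1]]]}}

```text
time: 23.07
tool_pos: [0.5286, 0.3289, -0.01]
tool_rot: [-0.001, -0.69, 0.723, 0.0]
contact_force: [0.9, 0.5, 0.1]
gripper_width: 0.121
```

Request:
{"api": "carry_out", "payload": {"moves": [[[0, 0, 0, 0, 0, 0.1, -1], [0, 0, 0, 0, 0, 0.1, -1], [0, 0, 0, 0, 0, 0, -1], [0, 0, 0, 0, 0, 0, -1]]]}}

```text
time: 23.4
tool_pos: [0.5299, 0.3303, -0.0162]
tool_rot: [0.001, -0.691, 0.723, -0.0]
contact_force: [-0.1, -0.5, -0.7]
gripper_width: 0.119
```

```bash
python3 p.py .528 .3287 -.029 -92.5
```

```text
t 23.4 pos [ 0.5299  0.3303 -0.0162] yaw -92.6 tilt 0.09 f [-0.1 -0.5 -0.7] w 0.119 q [ 0.44  0.26  1.75 -0.    1.12  2.05]
1 rows; turn/row [-0.02  0.01 -0.02]
[0.04, 0.05, 0.32]
```

Request:
{"api": "carry_out", "payload": {"moves": [[[0, 0, 0, 0.03, 0.04, 0.15, -1], [0, 0, 0, 0, 0, 0.1, -1], [0, 0, 0, 0, 0, 0, -1], [0, 0, 0, 0, 0, 0, -1], [0, 0, 0, 0, 0, 0, -1]]]}}

```text
time: 23.82
tool_pos: [0.5275, 0.3289, -0.0273]
tool_rot: [-0.0, -0.691, 0.723, 0.0]
contact_force: [0.5, -0.4, -0.5]
gripper_width: 0.116
```

Request:
{"api": "carry_out", "payload": {"moves": [[[0, 0, 0, 0, 0, 0.04, -1], [0, 0, 0, 0, 0, 0, -1], [0, 0, 0, 0, 0, 0, -1]]]}}

```text
time: 24.07
tool_pos: [0.5276, 0.3289, -0.0288]
tool_rot: [0.0, -0.691, 0.723, 0.0]
contact_force: [-0.0, -0.5, -1.1]
gripper_width: 0.12
```

Request:
{"api": "carry_out", "payload": {"moves": [[[0, 0, 0, 0, 0, 0.03, -1], [0, 0, 0, 0, 0, 0, -1], [0, 0, 0, 0, 0, 0, -1], [0, 0, 0, 0, 0, 0, -0.4], [0, 0, 0, 0, 0, 0, -0.4], [0, 0, 0, 0, 0, -0.3, -0.4], [0, 0, 0, 0, 0, -0.8, -0.4], [0, 0, 0, 0, 0, -0.8, -0.4]]]}}

```text
time: 24.73
tool_pos: [0.5259, 0.328, 0.0452]
tool_rot: [-0.002, -0.691, 0.723, 0.001]
contact_force: [1.1, 0.3, -0.6]
gripper_width: 0.301
```

Request:
{"api": "carry_out", "payload": {"moves": [[[0, 0, 0, 0, 0, -0.8, -0.2], [0, 0, 0, 0, 0, -0.8, -0.2], [0, 0, 0, 0, 0, 0, -0.2], [0, 0, 0, 0, 0, 0, -0.2]]]}}

```text
time: 25.07
tool_pos: [0.5297, 0.3299, 0.1142]
tool_rot: [0.003, -0.691, 0.723, -0.001]
contact_force: [-0.2, 0.2, -0.1]
gripper_width: 0.398
```

```bash
python3 - <<'E'
from h import *
from p import pose
from plant import grab_frame
s,r,p=pose();f=grab_frame("wrist");cv2.imwrite("pics/w17.png",f["frame"][:,:,::-1])
E
python3 p.py .4365 -.0315 .10 -106
python3 p.py .4365 -.0315 .10 -16
```

```text
t 25.12 pos [0.5282 0.3292 0.1115] yaw -92.6 tilt 0.13 f [-0.7 -0.  -0.4] w 0.4 q [0.44 0.11 1.7  0.   1.33 2.05]
11 rows; turn/row [-0.    0.    0.24]
[0.83, 0.17, 0.02]
[0.83, 0.15, 0.02]
[0.83, 0.14, 0.03]
[0.84, 0.12, 0.03]
[0.84, 0.1, 0.03]
[0.84, 0.08, 0.03]
[0.84, 0.06, 0.03]
[0.84, 0.05, 0.03]
[0.85, 0.03, 0.03]
[0.85, 0.01, 0.03]
[0.85, -0.01, 0.03]
t 25.12 pos [0.5282 0.3292 0.1115] yaw -92.6 tilt 0.13 f [-0.7 -0.  -0.4] w 0.4 q [0.44 0.11 1.7  0.   1.33 2.05]
16 rows; turn/row [-0.   -0.   -0.96]
[0.57, 0.12, 0.02]
[0.56, 0.16, 0.02]
[0.54, 0.21, 0.02]
[0.52, 0.26, 0.02]
[0.5, 0.3, 0.02]
[0.47, 0.34, 0.02]
[0.44, 0.38, 0.02]
[0.41, 0.41, 0.02]
[0.37, 0.45, 0.02]
[0.34, 0.47, 0.02]
[0.29, 0.5, 0.02]
[0.25, 0.52, 0.02]
[0.21, 0.54, 0.02]
[0.16, 0.56, 0.02]
[0.11, 0.57, 0.02]
[0.07, 0.58, 0.02]
```

View pics/w17.png

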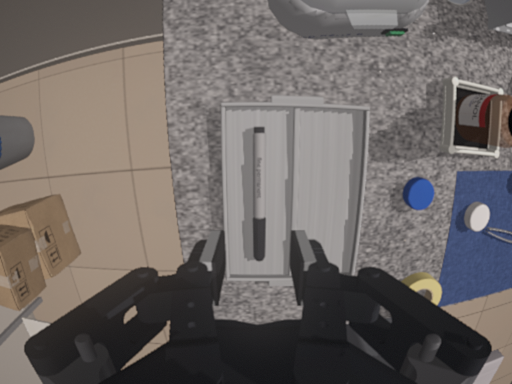

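The marker lies in the left lane (260,195). Next the tweezers, 16 rows with the turn.

Request:
{"api": "carry_out", "payload": {"moves": [[[0, 0, -0.96, 0.57, 0.12, 0.02, -0.2], [0, 0, -0.96, 0.56, 0.16, 0.02, -0.2], [0, 0, -0.96, 0.54, 0.21, 0.02, -0.2], [0, 0, -0.96, 0.52, 0.26, 0.02, -0.2], [0, 0, -0.96, 0.5, 0.3, 0.02, -0.2], [0, 0, -0.96, 0.47, 0.34, 0.02, -0.2], [0, 0, -0.96, 0.44, 0.38, 0.02, -0.2], [0, 0, -0.96, 0.41, 0.41, 0.02, -0.2]]]}}

```text
time: 25.78
tool_pos: [0.4795, 0.1474, 0.1013]
tool_rot: [0.001, 0.891, -0.454, -0.002]
contact_force: [0.0, -1.2, 0.9]
gripper_width: 0.397
```

Request:
{"api": "carry_out", "payload": {"moves": [[[0, 0, -0.96, 0.37, 0.45, 0.02, -0.2], [0, 0, -0.96, 0.34, 0.47, 0.02, -0.2], [0, 0, -0.96, 0.29, 0.5, 0.02, -0.2], [0, 0, -0.96, 0.25, 0.52, 0.02, -0.2], [0, 0, -0.96, 0.21, 0.54, 0.02, -0.2], [0, 0, -0.96, 0.16, 0.56, 0.02, -0.2], [0, 0, -0.96, 0.11, 0.57, 0.02, -0.2], [0, 0, -0.96, 0.07, 0.58, 0.02, -0.2]]]}}

```text
time: 26.45
tool_pos: [0.4343, -0.0321, 0.0951]
tool_rot: [-0.0, 0.991, -0.135, -0.002]
contact_force: [1.4, 0.1, 0.2]
gripper_width: 0.399
```

Request:
{"api": "carry_out", "payload": {"moves": [[[0, 0, 0, 0, 0, 0, -0.2], [0, 0, 0, 0, 0, 0, -0.2], [0, 0, 0, 0, 0, 0, -0.2], [0, 0, 0, 0, 0, 0, -0.2]]]}}

```text
time: 26.78
tool_pos: [0.4359, -0.0306, 0.0965]
tool_rot: [-0.0, 0.991, -0.137, -0.001]
contact_force: [-0.1, 0.3, -0.3]
gripper_width: 0.4
```

```bash
python3 - <<'E'
from h import *
from p import pose
from plant import grab_frame
s,r,p=pose();f=grab_frame("wrist");W=wcloud(f,r,p);cv2.imwrite("pics/w18.png",f["frame"][:,:,::-1])
o=wortho(f,r,p,(.38,.50),(-.12,.10),.0004,.004);cv2.imwrite("pics/wo18.png",o[:,:,::-1])
F=f["frame"].astype(int)
m=(W[...,0]>.40)&(W[...,0]<.47)&(W[...,1]>-.10)&(W[...,1]<.033)&(F[...,0]>F[...,2]-15)&(F[...,0]>90)&(W[...,2]<.02)
P=W[m];print(len(P),cv2.minAreaRect(P[:,:2].astype(np.float32)*1000),P.mean(0))
m=(W[...,0]>.44)&(W[...,0]<.51)&(W[...,1]>.02)&(W[...,1]<.09)&(W[...,2]>.010)&(W[...,2]<.018)
P=W[m];print('cap',len(P),cv2.minAreaRect(P[:,:2].astype(np.float32)*1000),P.mean(0))
E
python3 p.py .4365 -.0315 .10 -16
```

```text
347 ((437.1885681152344, -31.62078857421875), (120.9215316772461, 14.348775863647461), 74.63362121582031) [ 0.43684416 -0.03405462  0.00657438]
cap 1260 ((476.607421875, 55.1093635559082), (35.032527923583984, 35.09836196899414), 74.6275634765625) [0.47682115 0.05512416 0.01435348]
t 26.83 pos [ 0.4361 -0.0306  0.0967] yaw -15.7 tilt 0.06 f [ 0.3  1.1 -0.1] w 0.396 q [-0.24 -0.34  2.13  0.    1.35  0.03]
1 rows; turn/row [-0.    0.01  0.05]
[0.02, 0.02, -0.08]
```

View pics/wo18.png

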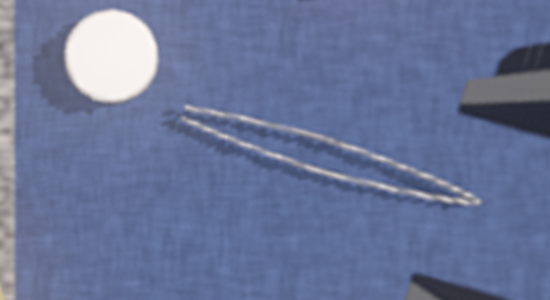

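Tweezers 121×14 mm at (0.437,-0.0316), axis 74.6°, which agrees with the spec. The cap is at (0.4766,0.0551). Descending on the tweezers.

Request:
{"api": "carry_out", "payload": {"moves": [[[0, 0, -0.06, 0.03, 0.02, 0.4, -0.3], [0, 0, 0, 0, 0, 0.8, -0.3], [0, 0, 0, 0, 0, 0.8, -0.3], [0, 0, 0, 0, 0, 0.7, -0.3], [0, 0, 0, 0, 0, 0.3, -0.3], [0, 0, 0, 0, 0, 0.1, -0.3], [0, 0, 0, 0, 0, 0, -0.3], [0, 0, 0, 0, 0, 0, -0.3]]]}}

```text
time: 27.5
tool_pos: [0.4381, -0.0323, -0.026]
tool_rot: [0.0, 0.991, -0.134, 0.001]
contact_force: [0.1, 0.0, 0.6]
gripper_width: 0.347
```

Request:
{"api": "carry_out", "payload": {"moves": [[[0, 0, 0, 0, 0, 0.1, -0.3], [0, 0, 0, 0, 0, 0, -0.3], [0, 0, 0, 0, 0, 0, -0.3]]]}}

```text
time: 27.75
tool_pos: [0.4379, -0.0327, -0.03]
tool_rot: [0.0, 0.991, -0.135, 0.001]
contact_force: [-0.6, -0.3, 0.2]
gripper_width: 0.347
```

```bash
python3 - <<'E'
from h import *
from p import pose
from plant import grab_frame
s,r,p=pose();f=grab_frame("wrist");W=wcloud(f,r,p);cv2.imwrite("pics/w19.png",cv2.resize(f["frame"][100:350,130:380],None,fx=2.4,fy=2.4)[:,:,::-1])
E
python3 p.py .437 -.0316 -.034 -15.4
```

```text
t 27.8 pos [ 0.4378 -0.0327 -0.03  ] yaw -15.5 tilt 0.09 f [ 0.4  0.  -0.2] w 0.348 q [-0.24 -0.14  2.2   0.    1.07  0.03]
1 rows; turn/row [-0.   -0.02 -0.02]
[-0.03, -0.02, 0.1]
```

View pics/w19.png

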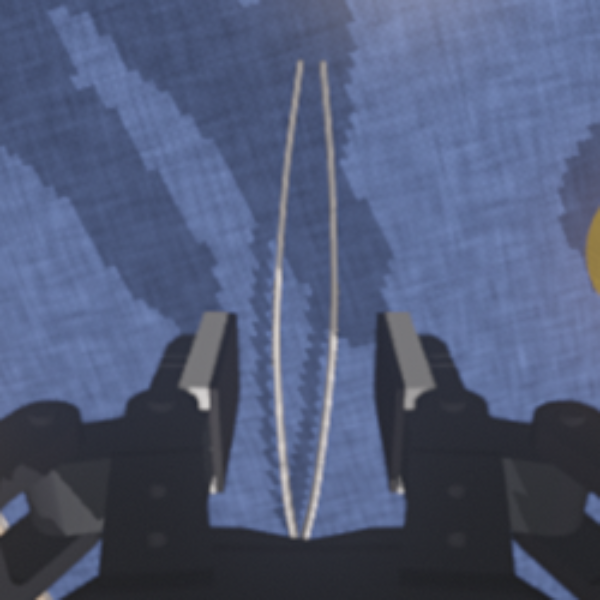

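Request:
{"api": "carry_out", "payload": {"moves": [[[0, 0, 0, -0.02, -0.02, 0.1, -0.3], [0, 0, 0, 0, 0, 0, -0.3], [0, 0, 0, 0, 0, 0, -0.3], [0, 0, 0, 0, 0, 0, -0.6], [0, 0, 0, 0, 0, 0, -0.6], [0, 0, 0, 0, 0, 0, -0.8], [0, 0, 0, 0, 0, 0, -1], [0, 0, 0, 0, 0, 0, -1]]]}}

```text
time: 28.47
tool_pos: [0.4369, -0.0317, -0.0345]
tool_rot: [0.0, 0.991, -0.135, 0.0]
contact_force: [-0.5, 0.0, 2.0]
gripper_width: 0.132
```

Request:
{"api": "carry_out", "payload": {"moves": [[[0, 0, 0, 0, 0, 0, -1], [0, 0, 0, 0, 0, 0, -1]]]}}

```text
time: 28.63
tool_pos: [0.437, -0.0317, -0.0345]
tool_rot: [0.0, 0.991, -0.135, 0.0]
contact_force: [0.2, -0.7, 3.2]
gripper_width: 0.132
```

Request:
{"api": "carry_out", "payload": {"moves": [[[0, 0, 0, 0, 0, -0.2, -1], [0, 0, 0, 0, 0, -0.5, -1], [0, 0, 0, 0, 0, -0.8, -1], [0, 0, 0, 0, 0, -0.8, -1], [0, 0, 0, 0, 0, -0.6, -1], [0, 0, 0, 0, 0, -0.2, -1], [0, 0, 0, 0, 0, 0, -1], [0, 0, 0, 0, 0, 0, -1]]]}}

```text
time: 29.3
tool_pos: [0.4361, -0.0314, 0.0885]
tool_rot: [-0.0, 0.991, -0.135, -0.0]
contact_force: [-0.1, -0.5, 0.5]
gripper_width: 0.133
```

```bash
python3 p.py .513 .2582 .09 -92.5
python3 - <<'E'
from plant import grab_frame
import cv2
f=grab_frame("wrist");cv2.imwrite("pics/w20.png",cv2.resize(f["frame"][100:350,130:380],None,fx=2,fy=2)[:,:,::-1])
E
```

```text
t 29.3 pos [ 0.4361 -0.0314  0.0885] yaw -15.5 tilt 0.04 f [-0.1 -0.5  0.5] w 0.133 q [-0.24 -0.33  2.14 -0.    1.33  0.03]
17 rows; turn/row [0.   0.   0.91]
[-0.0, -0.44, -0.0]
[-0.04, -0.44, -0.0]
[-0.07, -0.43, -0.0]
[-0.11, -0.43, -0.0]
[-0.14, -0.42, -0.0]
[-0.17, -0.4, -0.0]
[-0.21, -0.39, -0.0]
[-0.24, -0.37, -0.0]
[-0.26, -0.35, -0.0]
[-0.29, -0.33, -0.0]
[-0.32, -0.31, -0.0]
[-0.34, -0.28, -0.0]
[-0.36, -0.25, -0.0]
[-0.38, -0.22, -0.0]
[-0.4, -0.19, -0.0]
[-0.41, -0.16, -0.0]
[-0.42, -0.13, -0.0]
```

View pics/w20.png

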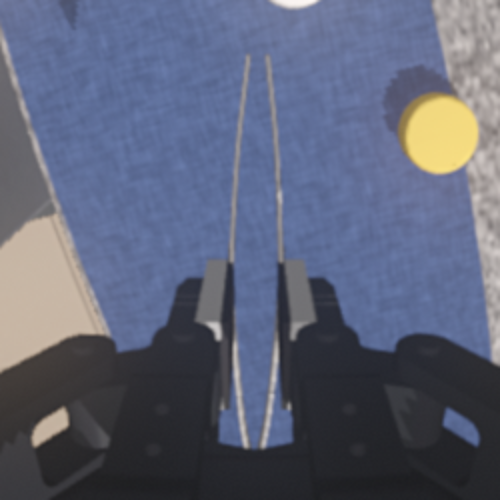

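The tweezers are held straight. Carrying them to the other lane.

Request:
{"api": "carry_out", "payload": {"moves": [[[0, 0, 0.91, 0, -0.3, 0, -1], [0, 0, 0.91, -0.04, -0.44, 0, -1], [0, 0, 0.91, -0.07, -0.43, 0, -1], [0, 0, 0.91, -0.11, -0.43, 0, -1], [0, 0, 0.91, -0.14, -0.42, 0, -1], [0, 0, 0.91, -0.17, -0.4, 0, -1], [0, 0, 0.91, -0.21, -0.39, 0, -1], [0, 0, 0.91, -0.24, -0.37, 0, -1]]]}}

```text
time: 30.02
tool_pos: [0.4697, 0.0999, 0.0861]
tool_rot: [0.001, 0.898, -0.439, -0.002]
contact_force: [0.6, 0.8, -0.7]
gripper_width: 0.127
```

Request:
{"api": "carry_out", "payload": {"moves": [[[0, 0, 0.91, -0.26, -0.35, 0, -1], [0, 0, 0.91, -0.29, -0.33, 0, -1], [0, 0, 0.91, -0.32, -0.31, 0, -1], [0, 0, 0.91, -0.34, -0.28, 0, -1], [0, 0, 0.91, -0.36, -0.25, 0, -1], [0, 0, 0.91, -0.38, -0.22, 0, -1], [0, 0, 0.91, -0.4, -0.19, 0, -1], [0, 0, 0.91, -0.41, -0.16, 0, -1]]]}}

```text
time: 30.68
tool_pos: [0.5061, 0.2355, 0.0858]
tool_rot: [0.002, 0.716, -0.698, -0.001]
contact_force: [-0.8, 0.5, -0.5]
gripper_width: 0.132
```

Request:
{"api": "carry_out", "payload": {"moves": [[[0, 0, 0.91, -0.42, -0.13, 0, -1], [0, 0, 0, 0, 0, 0, -1], [0, 0, 0, 0, 0, 0, -1], [0, 0, 0, 0, 0, 0, -1], [0, 0, 0, 0, 0, 0, -1]]]}}

```text
time: 31.1
tool_pos: [0.5117, 0.2512, 0.0879]
tool_rot: [-0.001, -0.689, 0.724, 0.0]
contact_force: [-0.2, -0.4, -0.1]
gripper_width: 0.135
```

```bash
python3 p.py .513 .2582 -.030 -92.5
python3 - <<'E'
from plant import grab_frame
import cv2
f=grab_frame("wrist");cv2.imwrite("pics/w21.png",f["frame"][:,:,::-1])
E
```

```text
t 31.1 pos [0.5117 0.2512 0.0879] yaw -92.8 tilt 0.13 f [-0.2 -0.4 -0.1] w 0.135 q [ 0.33  0.01  1.84 -0.    1.29  1.95]
4 rows; turn/row [ 0.01 -0.   -0.02]
[-0.04, -0.01, 0.74]
[-0.04, -0.01, 0.74]
[-0.04, -0.01, 0.74]
[-0.04, -0.01, 0.74]
```

View pics/w21.png

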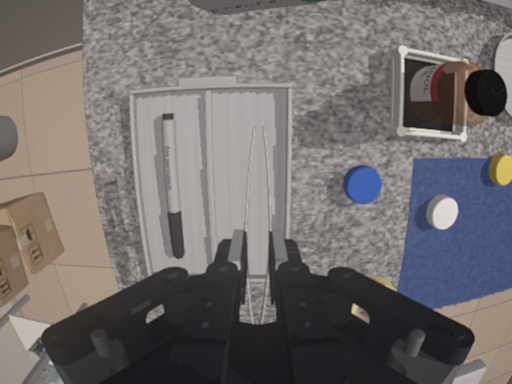

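Request:
{"api": "carry_out", "payload": {"moves": [[[0, 0, -0.05, -0.17, -0.05, 0.3, -1], [0, 0, 0, 0, 0, 0.7, -1], [0, 0, 0, 0, 0, 0.8, -1], [0, 0, 0, 0, 0, 0.6, -1], [0, 0, 0, 0, 0, 0.3, -1], [0, 0, 0, 0, 0, 0, -1], [0, 0, 0, 0, 0, 0, -1], [0, 0, 0, 0, 0, 0, -1]]]}}

```text
time: 31.82
tool_pos: [0.5166, 0.2592, -0.0168]
tool_rot: [0.001, -0.691, 0.723, -0.001]
contact_force: [0.5, 0.3, -0.4]
gripper_width: 0.136
```

```bash
python3 p.py .513 .2582 -.030 -92.5
```

```text
t 31.82 pos [ 0.5166  0.2592 -0.0168] yaw -92.6 tilt 0.19 f [ 0.5  0.3 -0.4] w 0.136 q [ 0.34  0.17  1.87 -0.    1.1   1.95]
1 rows; turn/row [-0.03  0.01 -0.02]
[0.03, 0.09, 0.33]
```

Request:
{"api": "carry_out", "payload": {"moves": [[[0, 0, 0, 0.02, 0.05, 0.1, -1], [0, 0, 0, 0, 0, 0.1, -1], [0, 0, 0, 0, 0, 0, -1], [0, 0, 0, 0, 0, 0, -1], [0, 0, 0, 0, 0, 0, -1]]]}}

```text
time: 32.23
tool_pos: [0.513, 0.2583, -0.0266]
tool_rot: [0.0, -0.691, 0.723, -0.0]
contact_force: [0.1, -0.4, -1.5]
gripper_width: 0.135
```

Request:
{"api": "carry_out", "payload": {"moves": [[[0, 0, 0, 0, 0, 0.08, -1], [0, 0, 0, 0, 0, 0, -1], [0, 0, 0, 0, 0, 0, -1], [0, 0, 0, 0, 0, 0, -1]]]}}

```text
time: 32.57
tool_pos: [0.5128, 0.2582, -0.0301]
tool_rot: [-0.0, -0.691, 0.723, 0.0]
contact_force: [0.6, -0.5, 0.3]
gripper_width: 0.131
```

Request:
{"api": "carry_out", "payload": {"moves": [[[0, 0, 0, 0, 0, 0.01, -1], [0, 0, 0, 0, 0, 0, -1], [0, 0, 0, 0, 0, 0, -0.4], [0, 0, 0, 0, 0, 0, -0.4], [0, 0, 0, 0, 0, 0, -0.4], [0, 0, 0, 0, 0, -0.3, -0.4], [0, 0, 0, 0, 0, -0.8, -0.4], [0, 0, 0, 0, 0, -0.8, -0.4]]]}}

```text
time: 33.23
tool_pos: [0.5113, 0.2576, 0.0454]
tool_rot: [-0.002, -0.691, 0.723, 0.001]
contact_force: [1.2, 0.4, 0.7]
gripper_width: 0.301
```

Request:
{"api": "carry_out", "payload": {"moves": [[[0, 0, 0, 0, 0, -0.8, 0.2], [0, 0, 0, 0, 0, -0.6, 0.2], [0, 0, 0, 0, 0, 0, 0.2], [0, 0, 0, 0, 0, 0, 0.2], [0, 0, 0, 0, 0, 0, 0.2]]]}}

```text
time: 33.65
tool_pos: [0.5125, 0.2581, 0.1015]
tool_rot: [-0.0, -0.691, 0.723, 0.0]
contact_force: [0.2, 0.0, -0.8]
gripper_width: 0.599
```

```bash
python3 p.py .4766 .0551 .10 -92.5
python3 - <<'E'
from h import *
from p import pose
from plant import grab_frame
s,r,p=pose();f=grab_frame("wrist");cv2.imwrite("pics/w22.png",f["frame"][:,:,::-1])
o=wortho(f,r,p,(.40,.64),(.18,.42),.0005,.006);cv2.imwrite("pics/wo22.png",o[:,:,::-1])
E
```

```text
t 33.65 pos [0.5125 0.2581 0.1015] yaw -92.6 tilt 0.02 f [ 0.2  0.  -0.8] w 0.599 q [0.34 0.01 1.82 0.   1.32 1.95]
6 rows; turn/row [ 0. -0. -0.]
[0.85, 0.11, 0.01]
[0.85, 0.11, 0.01]
[0.85, 0.11, 0.01]
[0.85, 0.11, 0.01]
[0.85, 0.11, 0.01]
[0.85, 0.11, 0.01]
```

View pics/wo22.png

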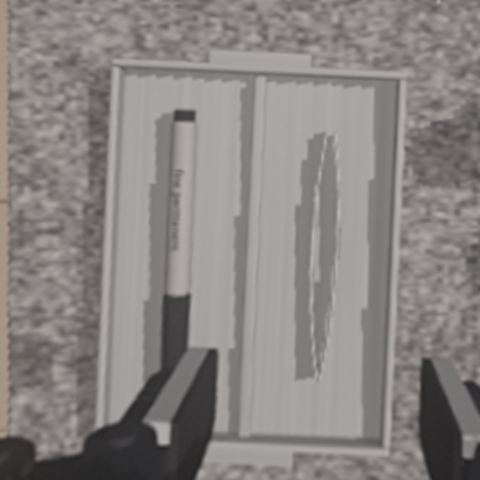

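Both lie lengthwise in their lanes, the marker at (178,250) and the tweezers at (320,257), centred in the tray. The white cap is last.

Request:
{"api": "carry_out", "payload": {"moves": [[[0, 0, 0, 0.6, 0.08, 0, 0.2], [0, 0, 0, 0.85, 0.11, 0, 0.2], [0, 0, 0, 0.85, 0.11, 0, 0.2], [0, 0, 0, 0.85, 0.11, 0, 0.2], [0, 0, 0, 0.85, 0.11, 0, 0.2], [0, 0, 0, 0.7, 0.09, 0, 0.2], [0, 0, 0, 0.4, 0.05, 0, 0.2], [0, 0, 0, 0, 0, 0, 0.2]]]}}

```text
time: 34.37
tool_pos: [0.4755, 0.0531, 0.0996]
tool_rot: [-0.002, -0.69, 0.724, 0.001]
contact_force: [0.5, 0.8, 0.2]
gripper_width: 0.599
```

Request:
{"api": "carry_out", "payload": {"moves": [[[0, 0, 0, 0, 0, 0, 0.2], [0, 0, 0, 0, 0, 0, 0.2], [0, 0, 0, 0, 0, 0, 0.2]]]}}

```text
time: 34.62
tool_pos: [0.477, 0.0565, 0.101]
tool_rot: [-0.0, -0.691, 0.722, 0.001]
contact_force: [-0.2, -0.6, 0.1]
gripper_width: 0.6
```

```bash
python3 - <<'E'
from h import *
from p import pose
from plant import grab_frame
s,r,p=pose();f=grab_frame("wrist");W=wcloud(f,r,p);cv2.imwrite("pics/w23.png",f["frame"][:,:,::-1])
m=(W[...,0]>.44)&(W[...,0]<.51)&(W[...,1]>.02)&(W[...,1]<.09)&(W[...,2]>.010)&(W[...,2]<.018)&(f["frame"].min(-1)>120)
P=W[m];print('cap',len(P),cv2.minAreaRect(P[:,:2].astype(np.float32)*1000),P.mean(0))
E
python3 p.py .4766 .0551 -.029 -92.5
```

```text
cap 1133 ((477.52593994140625, 55.19809341430664), (34.89419174194336, 35.55178451538086), 12.212113380432129) [0.47817008 0.05501378 0.01410666]
t 34.67 pos [0.4771 0.0565 0.1012] yaw -92.5 tilt 0.06 f [ 0.3 -0.5  1. ] w 0.6 q [-0.04 -0.23  2.03  0.    1.33  1.58]
4 rows; turn/row [ 0.  0. -0.]
[0.01, 0.0, 0.81]
[0.01, 0.0, 0.81]
[0.01, 0.0, 0.81]
[0.01, 0.0, 0.81]
```

View pics/w23.png

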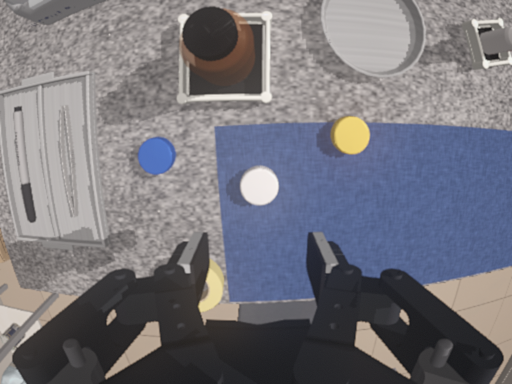

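Request:
{"api": "carry_out", "payload": {"moves": [[[0, 0, 0, 0.03, 0, 0.4, 0.2], [0, 0, 0, 0, 0, 0.8, 0.2], [0, 0, 0, 0, 0, 0.8, 0.2], [0, 0, 0, 0, 0, 0.7, 0.2], [0, 0, 0, 0, 0, 0.3, 0.2], [0, 0, 0, 0, 0, 0.2, 0.2], [0, 0, 0, 0, 0, 0, 0.2], [0, 0, 0, 0, 0, 0, 0.2]]]}}

```text
time: 35.33
tool_pos: [0.4777, 0.0549, -0.026]
tool_rot: [0.0, -0.691, 0.723, -0.0]
contact_force: [0.7, -0.7, 0.2]
gripper_width: 0.605
```

Request:
{"api": "carry_out", "payload": {"moves": [[[0, 0, 0, 0, 0, 0.1, 0.2], [0, 0, 0, 0, 0, 0, 0.2], [0, 0, 0, 0, 0, 0, 0.2], [0, 0, 0, 0, 0, 0, 0.2]]]}}

```text
time: 35.67
tool_pos: [0.4779, 0.0544, -0.0296]
tool_rot: [0.001, -0.691, 0.723, -0.001]
contact_force: [0.5, 0.1, 0.2]
gripper_width: 0.598
```

```bash
python3 p.py .4766 .0551 -.034 -92.5
```

```text
t 35.67 pos [ 0.4779  0.0544 -0.0296] yaw -92.6 tilt 0.09 f [0.5 0.1 0.2] w 0.598 q [-0.04 -0.03  2.11  0.    1.07  1.57]
1 rows; turn/row [-0.02  0.   -0.02]
[-0.02, 0.03, 0.11]
```

Request:
{"api": "carry_out", "payload": {"moves": [[[0, 0, 0, -0.02, 0.01, 0.1, 0.2], [0, 0, 0, 0, 0, 0, 0.2], [0, 0, 0, 0, 0, 0, 0], [0, 0, 0, 0, 0, 0, -0.1], [0, 0, 0, 0, 0, 0, -0.4], [0, 0, 0, 0, 0, 0, -1], [0, 0, 0, 0, 0, 0, -1], [0, 0, 0, 0, 0, 0, -1]]]}}

```text
time: 36.33
tool_pos: [0.4773, 0.0552, -0.034]
tool_rot: [0.0, -0.691, 0.723, -0.0]
contact_force: [-0.7, -0.1, 3.9]
gripper_width: 0.375
```

```bash
python3 p.py .4766 .0551 .03 -92.5
python3 - <<'E'
from plant import grab_frame
import cv2
f=grab_frame("wrist");cv2.imwrite("pics/w24.png",cv2.resize(f["frame"][100:350,130:380],None,fx=2,fy=2)[:,:,::-1])
E
```

```text
t 36.33 pos [ 0.4773  0.0552 -0.034 ] yaw -92.6 tilt 0.05 f [-0.7 -0.1  3.9] w 0.375 q [-0.04 -0.02  2.11 -0.    1.06  1.58]
2 rows; turn/row [-0.   -0.   -0.01]
[0.0, 0.01, -0.8]
[0.0, 0.01, -0.8]
```

View pics/w24.png

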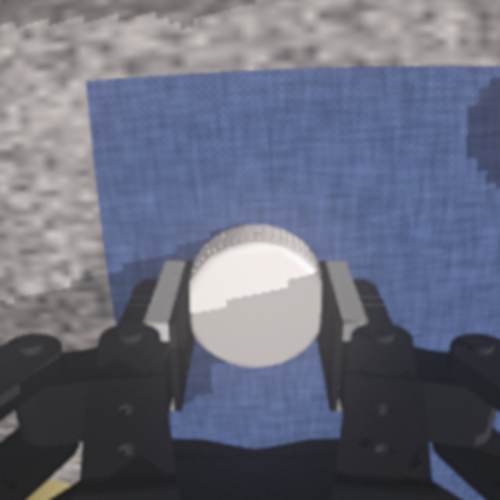

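Request:
{"api": "carry_out", "payload": {"moves": [[[0, 0, 0, 0, 0, -0.2, -1], [0, 0, 0, 0, 0, -0.5, -1], [0, 0, 0, 0, 0, -0.6, -1], [0, 0, 0, 0, 0, -0.5, -1], [0, 0, 0, 0.2, -0.3, -0.3, -1], [0, 0, 0, 0.5, -0.7, -0.1, -1], [0, 0, 0, 0.5, -0.7, 0, -1], [0, 0, 0, 0.5, -0.7, 0, -1]]]}}

```text
time: 37.05
tool_pos: [0.5709, -0.0178, 0.0546]
tool_rot: [0.0, -0.691, 0.723, -0.001]
contact_force: [-0.0, 0.3, 1.1]
gripper_width: 0.376
```

Request:
{"api": "carry_out", "payload": {"moves": [[[0, 0, 0, 0.5, -0.7, 0, -1], [0, 0, 0, 0.4, -0.6, 0, -1], [0, 0, 0, 0.15, -0.3, 0, -1], [0, 0, 0, 0, 0, 0, -1], [0, 0, 0, 0, 0, 0, -1], [0, 0, 0, 0, 0, 0, -1]]]}}

```text
time: 37.55
tool_pos: [0.6306, -0.0613, 0.0531]
tool_rot: [-0.0, -0.691, 0.723, 0.001]
contact_force: [-0.2, -0.1, 0.3]
gripper_width: 0.379
```

```bash
python3 p.py .632 -.062 -.028 -92.5
python3 - <<'E'
from h import *
from p import pose
from plant import grab_frame
s,r,p=pose();f=grab_frame("wrist");W=wcloud(f,r,p);cv2.imwrite("pics/w25.png",f["frame"][:,:,::-1])
m=(W[...,0]>.57)&(W[...,0]<.70)&(W[...,1]>-.13)&(W[...,1]<.01)&(W[...,2]>.0115)&(W[...,2]<.017)&(f["frame"].min(-1)>60)
P=W[m];print(len(P),cv2.minEnclosingCircle(P[:,:2].astype(np.float32)*1000))
E
```

```text
t 37.55 pos [ 0.6306 -0.0613  0.0531] yaw -92.6 tilt 0.1 f [-0.2 -0.1  0.3] w 0.379 q [-0.21  0.2   1.7   0.    1.24  1.4 ]
3 rows; turn/row [ 0.01  0.   -0.  ]
[0.01, -0.01, 0.68]
[0.01, -0.01, 0.68]
[0.01, -0.01, 0.68]
1624 ((632.5210571289062, -62.09652328491211), 54.936744689941406)
```

View pics/w25.png

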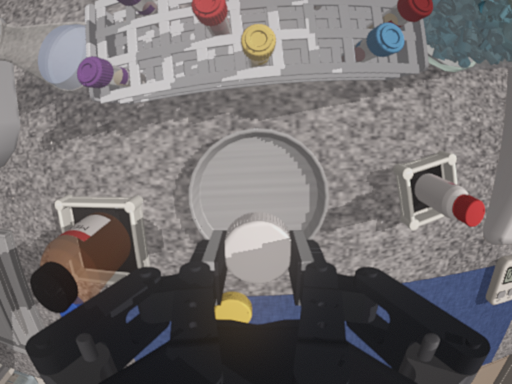

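The dish fits a 55 mm radius at (0.6325,-0.0621), and the cap is level in the pads at (258,248). Lowering.

Request:
{"api": "carry_out", "payload": {"moves": [[[0, 0, 0, 0.02, -0.05, 0.3, -1], [0, 0, 0, 0, 0, 0.5, -1], [0, 0, 0, 0, 0, 0.6, -1], [0, 0, 0, 0, 0, 0.35, -1], [0, 0, 0, 0, 0, 0.1, -1], [0, 0, 0, 0, 0, 0, -1], [0, 0, 0, 0, 0, 0, -1], [0, 0, 0, 0, 0, 0, -1]]]}}

```text
time: 38.27
tool_pos: [0.6349, -0.063, -0.0188]
tool_rot: [0.001, -0.691, 0.723, -0.001]
contact_force: [0.3, 0.7, -0.1]
gripper_width: 0.374
```

Request:
{"api": "carry_out", "payload": {"moves": [[[0, 0, 0, 0, 0, 0.06, -1], [0, 0, 0, 0, 0, 0.04, -1], [0, 0, 0, 0, 0, 0, -1], [0, 0, 0, 0, 0, 0, -1], [0, 0, 0, 0, 0, 0, -1]]]}}

```text
time: 38.68
tool_pos: [0.6338, -0.0629, -0.0242]
tool_rot: [0.0, -0.691, 0.723, -0.0]
contact_force: [-0.7, 0.3, -0.5]
gripper_width: 0.372
```

Request:
{"api": "carry_out", "payload": {"moves": [[[0, 0, 0, 0, 0, 0.08, -1], [0, 0, 0, 0, 0, 0.06, -1], [0, 0, 0, 0, 0, 0, -1], [0, 0, 0, 0, 0, 0, -1], [0, 0, 0, 0, 0, 0, -1]]]}}

```text
time: 39.1
tool_pos: [0.6339, -0.0629, -0.0299]
tool_rot: [0.0, -0.691, 0.723, -0.0]
contact_force: [1.2, 0.9, 0.8]
gripper_width: 0.375
```

Request:
{"api": "carry_out", "payload": {"moves": [[[0, 0, 0, 0, 0, 0, 0.05], [0, 0, 0, 0, 0, 0, 0.05], [0, 0, 0, 0, 0, 0, 0.05], [0, 0, 0, 0, 0, -0.3, 0.05], [0, 0, 0, 0, 0, -0.8, 0.05], [0, 0, 0, 0, 0, -0.8, 0.05], [0, 0, 0, 0, 0, -0.8, 0.05], [0, 0, 0, 0, 0, -0.8, 0.05]]]}}

```text
time: 39.77
tool_pos: [0.6336, -0.0628, 0.1124]
tool_rot: [0.0, -0.691, 0.723, -0.0]
contact_force: [0.2, 0.2, 0.7]
gripper_width: 0.529
```

Request:
{"api": "carry_out", "payload": {"moves": [[[0, 0, 0, 0, 0.8, -0.5, 0.05], [0, 0, 0, 0, 0.9, 0, 0.05], [0, 0, 0, 0, 0.9, 0, 0.05], [0, 0, 0, 0, 0.9, 0, 0.05], [0, 0, 0, 0, 0.5, 0, 0.05], [0, 0, 0, 0, 0, 0, 0.05], [0, 0, 0, 0, 0, 0, 0.05], [0, 0, 0, 0, 0, 0, 0.05]]]}}

```text
time: 40.43
tool_pos: [0.4747, -0.0557, 0.131]
tool_rot: [0.001, -0.691, 0.723, -0.001]
contact_force: [0.3, 0.3, -0.4]
gripper_width: 0.527
```

Run:
```python
from h import *
from p import pose
from plant import grab_frame
s,r,p=pose();print(s["time"],p)
g=grab_frame("wrist");W=wcloud(g,r,p);cv2.imwrite("pics/wend.png",g["frame"][:,:,::-1])
t=grab_frame("top");sd=grab_frame("side")
for n,f in (("top",t),("side",sd)): cv2.imwrite(f"pics/{n}end.png",f["frame"][:,:,::-1])
Cs=dict(wrist=(W,g),top=(cloud(t),t),side=(cloud(sd),sd))
regs=dict(cap=(.58,.685,-.11,-.01,.0145,.025),lbcap=(.55,.64,.03,.13,.092,.105),sbcap=(.6,.67,-.25,-.17,.068,.085))
for k,(x0,x1,y0,y1,z0,z1) in regs.items():
  for n,(W,f) in Cs.items():
    F=f["frame"].astype(int)
    m=(W[...,0]>x0)&(W[...,0]<x1)&(W[...,1]>y0)&(W[...,1]<y1)&(W[...,2]>z0)&(W[...,2]<z1)
    if k=="cap": m&=(F.min(-1)>125)
    if k=="lbcap": m&=F.max(-1)<90
    P=W[m]
    if len(P)>9: print(k,n,len(P),[np.round(v,1) for v in cv2.minAreaRect(P[:,:2].astype(np.float32)*1000)],P.mean(0).round(4))
f0=dict(np.load("top0.npz"));f1=dict(np.load("side0.npz"))
for n,a,b in(("top",f0,t),("side",f1,sd)):
    u,v=map(int,proj(a,[.512,-.37,.018]));A=a["frame"][v-20:v+20,u-22:u+22].astype(int);B=b["frame"][v-20:v+20,u-22:u+22].astype(int)
    A_=cv2.cvtColor(A.astype(np.uint8),6).astype(np.float32);B_=cv2.cvtColor(B.astype(np.uint8),6).astype(np.float32)
    print('timer shift px',n,cv2.phaseCorrelate(A_,B_))
```

```text
40.4333 [ 0.47466172 -0.05574626  0.13101621]
cap wrist 1148 [array([620.9, -59.2]), array([100.5,  82.6]), np.float64(87.5)] [ 0.6288 -0.0603  0.0177]
cap top 116 [array([632.6, -46.3]), array([32.1, 67.8]), np.float64(0.0)] [ 0.6327 -0.0617  0.0173]
cap side 103 [array([631.4, -72.3]), array([77.5, 83.4]), np.float64(82.1)] [ 0.6327 -0.0668  0.0167]
lbcap wrist 1190 [array([597.9,  79.8]), array([33.2, 33.1]), np.float64(12.9)] [0.5973 0.078  0.0991]
lbcap top 135 [array([596.7,  81.1]), array([31.4, 32.3]), np.float64(0.3)] [0.5971 0.0806 0.0978]
lbcap side 84 [array([598.2,  77.1]), array([31.3, 30.9]), np.float64(15.8)] [0.5998 0.0754 0.0967]
sbcap wrist 382 [array([ 634.5, -209.8]), array([18.8, 20.2]), np.float64(74.2)] [ 0.6331 -0.2082  0.0759]
sbcap top 49 [array([ 633.1, -210.2]), array([18. , 18.8]), np.float64(6.9)] [ 0.6328 -0.2102  0.0748]
sbcap side 64 [array([ 634.9, -213.6]), array([19.2, 18.6]), np.float64(46.4)] [ 0.6342 -0.2149  0.0743]
timer shift px top ((0.6866314978813861, -0.05063995116695352), 0.9517013965712653)
timer shift px side ((0.3991763299572604, 0.005134199634575509), 1.0268664444817437)
```

View pics/wend.png

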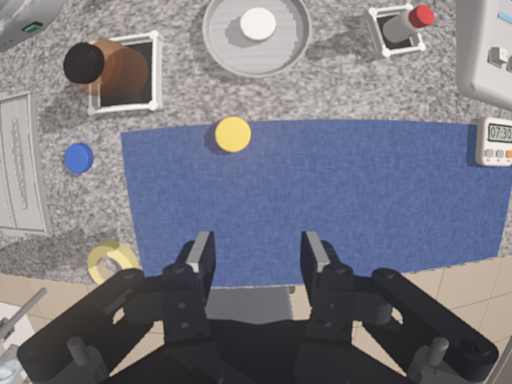

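View pics/sideend.png

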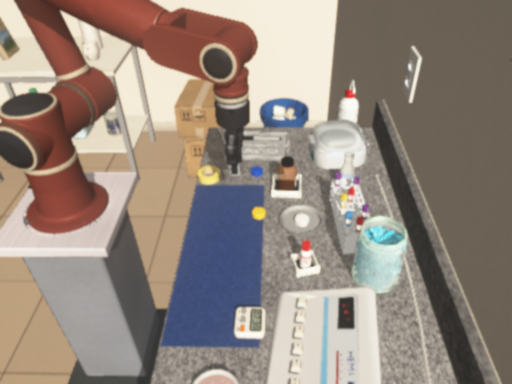

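All items show in their holders: bottles at (100,75) and (400,28), cap in the dish at (257,24), timer at (497,142). One last check of heights in the tray, then hand in.

Run:
```python
from h import *
from plant import grab_frame,state,ticket
t=grab_frame("top");W=cloud(t)
o=ortho(t,(.40,.64),(.18,.42),.0006,.010);cv2.imwrite("pics/trayend.png",o[:,:,::-1])
c=np.array([.5145,.2937]);a=np.radians(-2.5);R2=np.array([[np.cos(a),np.sin(a)],[-np.sin(a),np.cos(a)]])
L=(W[...,:2]-c)@R2.T
for k,s in(("marker",1),("tweezers",-1)):
    m=(abs(L[...,1]-s*.0355)<.024)&(abs(L[...,0])<.085)&(W[...,2]>.0085)&(W[...,2]<.04)
    print(k,m.sum(),L[m].mean(0).round(4),L[m].min(0).round(3),L[m].max(0).round(3),'zmax',W[m][:,2].max().round(4))
print(state()["joint_vel"].round(3),state()["time"])
```

```text
marker 213 [-0.003  0.034] [-0.071  0.014] [0.067 0.042] zmax 0.0207
tweezers 45 [-0.0063 -0.0347] [-0.061 -0.048] [ 0.07  -0.014] zmax 0.0139
[-0.001  0.001  0.006  0.001  0.001  0.   ] 40.6333
```

View pics/trayend.png

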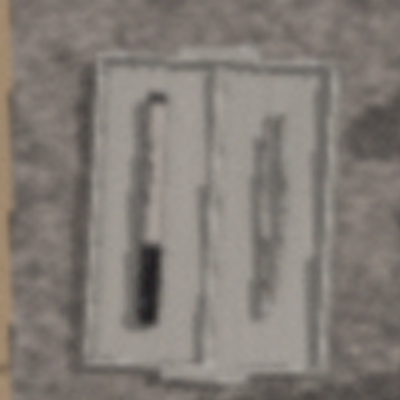

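Marker and tweezers are flat and lengthwise, one per lane, with middles within about 6 mm. Handing in.

```bash
python3 -c "
from plant import ticket
print(ticket.job_done())"
```

```text
the job is handed in; nothing more can be done
None
```

All five things are in their holders, and I handed the job in at about 41 s of the 128 s allowed. The hand-in reports no verdict, so the results below come from my own last camera checks.

| Thing | Last check |
|---|---|
| Large bottle | Upright in the wide holder, cap top at about 98 mm, within about 3 mm of centre (the side camera gave up to 5 mm) |
| Small bottle | Upright in the narrow holder, cap top at about 75 mm, within about 4 mm of centre |
| Screw cap | Open side down on the dish floor, top at about 17.5 mm, within about 5 mm of centre |
| Marker | Flat and lengthwise in the left lane, middle about 3 mm off |
| Tweezers | Flat and lengthwise in the right lane, middle about 6 mm off |
| Timer | Apparent shift 0.4–0.7 pixel (about 1–2 mm), which I put down to image noise |

- **TCP disagreement:** the real fingertips sit about 33–40 mm behind the reported TCP, depending on the opening. Because of this, my first two grasps of the large bottle closed on its shoulder. I opened, went lower and regrasped it before lifting, and allowed for the offset on every later grasp.
- **Gripper reading:** it reads about 2 mm less than the true size of what is held.
- **Camera disagreement:** the cameras disagree with each other by 2–5 mm, within the placing tolerances.

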